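Top up the spectacle-case dispenser

ROBOT

A 6-joint arm with a two-finger parallel gripper is mounted at the origin on the work surface. World frame = base frame: x ahead of the robot, y to its left, z up, the work surface at z = 0. Lengths are in m, angles in rad, forces in N, time in s.
With the tool pointing down it reaches from about 0.225 to 0.875 m from the base axis. Payload 3.4 kg.
Tool frame: the origin (TCP) lies on the centre line of the jaws, within the pads' length; the fingertips stand 19 mm ahead of it and the grasp point (between the pads) is the TCP; z points along the fingers, y is the direction in which the jaws open and shut (so a half turn about z gives the same grasp; the last joint's range is limited). The gripper opens to 85 mm and grips with 20 to 120 N. Pads are 22 mm wide; open, the fingers measure 114 mm over their backs; the gripper's body (76 mm by 85 mm) begins 54 mm behind the grasp point. The pads swing forward as they close: fully open they stand 13 mm farther back than shut.
Start: joints at [1.028, 0.276, 1.505, -0, 1.361, -0.121], TCP at [0.235, 0.525, 0.211] pointing down, gripper open.
Joint ranges: [-2.89, 2.89], [-0.75, 2.08], [0.22, 2.7], [-1.18, 4.32], [0.11, 2.71], [-2.7, 2.7]. Speed limits (rad/s): [2.57, 2.57, 3.14, 3.14, 3.14, 3.14].

INTERFACE

Orientations are given as a unit quaternion [w, x, y, z].
In Python, from rig import monitor, eyes, manip, models gives the robot as it stands.
- The arm moves only by the tool send_rows, never from a script. Its argument "deltas" is a list of rows, each an object with "dp": the shift along the world's x, y, z each as a share of 0.12 m, from -1 to 1, a list of three; "rotation": the turn, a rotation vector about the world's x, y, z each as a share of 0.5 rad, from -1 to 1, a list of three. In form: [{"dp": [dx, dy, dz], "rotation": [rx, ry, rz]}, ...]. A call has 1 to 12 rows; each row is the pose to reach, as a shift and turn from the pose commanded when the call began; what a row does not reach only later rows make up. A row lasts 1/12 s, in which the tool goes at most 41.7 mm and 7.16 degrees, less where a joint would pass 70% of its speed; a pose out of reach is approached as far as the arm can. A call with a number of a shift or a turn outside -1 to 1 is refused whole. A call with a gripper value outside its range is refused whole. "fingers" is the closure, from -1 (fully open) to 1 (shut), set as the call begins (left out, the last holds). The fingers move at their own pace and stop on an object; "grip_force" is the grip in N (left out, the last holds). Time passes only in rows, so rows that repeat a pose let the fingers close. It gives the time, the measured TCP pose, the force and the opening at its end, in the units of the state.
- monitor.get_state(): the state, without advancing time (a new reading comes with each control period).
- eyes.get_image(name): name is "scene" or "top" or "wrist"; returns a dict with "color" (400x640x3 uint8, red, green, blue), "depth" (400x640 float32, m along the optical axis (not along the pixel's ray), 0 where there is no reading), "mtx" (3x3 intrinsics, pixels), "k1" (the pictures are not rectified: a ray, as slopes to the right and down, at radius r is drawn at 1 + k1 r^2 times it, then the intrinsics apply), "rvec" (rotation vector, rad) and "tvec" (3), from world to camera coordinates, as OpenCV has them. Camera axes: x right, y down, z forward; pixel columns grow to the right and rows downward; lengths in m; the calibration is good to about 2 mm. A picture is of the moment at which its call begins.
- manip.sign_off(): hands the job in, once; it reports no verdict.
Trained networks look in a picture, given as the dict that the camera call returned (one of the last four; its "shot" number tells which), for a name from the list of things; names that differ only in an ending like _2 or _b are one class to them, and where a whole thing is asked for, a point or a joint stands for the part that bears it (a point fixed in the world has none). Each returns a list of dicts, best first, with "score" (0 to 1); they miss things now and then, are a little off and sometimes report something else, mostly with a low value. They report only what shows in the picture. A call takes as long as a camera call. They do not tell look-alikes from the thing itself.
- models.find_in(name, picture): "box" ([left, top, right, bottom] in pixels, round what is visible of it).
The state is a dict: "clock": time; "qpos": joint angles; "qd": joint speeds; "effort": joint torques, N m; "position": TCP position; "ee_rot": TCP orientation; "contact_force": force on the tool from outside, world axes, zero at the start; "moment": the same for the moment, N m; "width": finger opening in m.
Only numpy, scipy, OpenCV 4.12 (cv2) and the standard library are available. Lean on these libraries where they do the work, as an engineer would, in place of code of your own. Each camera call takes 0.05 s, during which the arm holds its last target.

TASK

Top up the spectacles dispenser on the welding bench: first push its lid up and back past the balance point until it rests open by itself, then set both black spectacle cases gently (not dropped from a height) onto the sloping floor inside, lying flat and crosswise, so that they slide down to the front lip, one close behind the other. Leave the lid standing open and do not shift or knock over the other things on the bench.

Things in the scene. Friction and masses are not known exactly. Their poses are not given: they have to be found in the camera images.
- dispenser: Grey sheet-metal gravity dispenser bolted to the bench: left, middle or right, yaw within 0.3 rad. Box 200 (x) x 198 (y) x 150 (z) mm, sheets 4 mm. Origin: centre of its underside, on the bench. Front (lip, pick-up opening) faces -x, back +x; z up. All mm below are in this frame. Side cheeks 60 mm high reach forward to x = -130; low feet behind to x = +130
- lip_foot (a point): foot of the front lip, where the sloping floor ends: x = -100, z = 12. The smooth floor (27 degrees, friction about 0.2: a case slides down by itself) fills the 190 mm inner width: z = 12 + 0.51 (x + 100), up to x = +92. The lip is 22 mm high, square to the slope. A case home at the lip has its underside's centre at x = -75, z = 25; the next one touching it at x = -25, z = 50
- mouth (a point): centre of the top opening under the lid, at rim height: x = -15.5, z = 150. The opening is 161 mm long (x = -96 to +65) and 190 mm wide (y). From x = +65 to +100 a fixed strip at the same height carries the hinge; the two lid stops lean back behind it up to z = 195
- opening (a point): middle of the pick-up opening in the front wall, x = -98: open from the lip up to z = 88, 190 mm wide; above it the front panel reaches to z = 150
- lid (a joint): angle of the dispenser's lid, rad: 0 shut, grows as it opens upward and back; pi/2 is upright. It turns freely (lid 0.32 kg, slight damping) and falls shut below about 1.56 rad; past that it falls back by itself onto its stops at 1.83 rad and stays. It starts shut
- lid_hinge (a point): middle of the lid's hinge line, which runs along the dispenser's y, at x = +65, z = 152 mm in the dispenser's frame; same axes as the dispenser
- lid_edge (a point): middle of the lid's free front edge. The lid is a flat plate 185 mm long (from hinge to this edge), 200 mm wide and 4 mm thick (hinge line and this point at mid thickness). Shut, its edge juts out 20 mm in front of the front panel (at dispenser x = -120 mm), so that its underside (z = 150 mm) can be pushed up from the front with a fingertip. Axes turn with the lid (those of the dispenser when shut)
- lid_handle (a point): middle of the bar of the lid's bow handle: a round steel bar of 10 mm diameter, 100 mm long, across the dispenser's y, 35 mm above the lid's mid plane and 170 mm from the hinge along the lid; it can be pinched from above and turns in a light grip as the lid swings
- case_a: hard spectacle case, black plastic with rounded edges, 160 (x, long) x 56 (y) x 38 (z) mm, about 0.11 kg, lying flat on the bench at any yaw, close to bystanders: the spray can stands beside one end, so grip it towards the other. Origin: centre of its underside; z up
- case_b: a second spectacle case, the same as case_a (160 x 56 x 38 mm, same frame); the tape measure stands beside one end and the angle iron alongside
- spray_can: bystander: upright spray can, 57 mm diameter, 188 mm tall; origin: centre of its underside
- weld_magnet: bystander: triangular magnetic welding square lying flat, corners 45 mm from its centre, 16 mm high; origin: centre of its underside
- angle_iron: bystander: piece of steel angle, 140 (x) x 40 (y) mm, one leg flat on the bench, the other upright and 40 mm high along its -y side; origin: centre of its underside
- tape_measure: bystander: tape measure standing on edge, 72 (x) x 44 (y) x 64 (z) mm; origin: centre of its underside
- paste_jar: bystander: round jar of paste, 60 mm diameter, 85 mm tall, close beside the dispenser on its -y side; origin: centre of its underside
- hammer: bystander: hammer, 260 mm long (along x, handle to -x; origin under its middle), lying at the far side behind the working area
- wire_brush: bystander: wire brush, 220 mm long (along x, handle to -x; origin under its middle), lying at the far side behind the working area
Mind the look-alikes: they are no part of the job. Leave any red look-alike of the case_a alone.

How it is judged:
On the way, in this order (a step that is already met when the one before it is completed fails the run):
1. the lid rests open on its stops by itself, untouched by the robot (value of joint lid above 1.7 rad and contact force between lid and the fingers below 0.05 N and contact force between lid and the arm below 0.05 N), for 0.3 s.
2. one spectacle case has slid down the slope and lies at rest against the front lip ((((angle between the z axis of case_a and the z axis of dispenser, either way round between 0.37 and 0.57 rad and angle between the x axis of case_a and the y axis of dispenser, either way round below 0.12 rad and y of case_a in the frame of dispenser between -0.025 and 0.025 m and x of case_a in the frame of dispenser between -0.09 and -0.066 m and z of case_a in the frame of dispenser between 0.015 and 0.035 m) and linear speed of case_a below 0.02 m/s) or ((angle between the z axis of case_b and the z axis of dispenser, either way round between 0.37 and 0.57 rad and angle between the x axis of case_b and the y axis of dispenser, either way round below 0.12 rad and y of case_b in the frame of dispenser between -0.025 and 0.025 m and x of case_b in the frame of dispenser between -0.09 and -0.066 m and z of case_b in the frame of dispenser between 0.015 and 0.035 m) and linear speed of case_b below 0.02 m/s))), for 0.2 s.
At the end, for the whole second after the job is handed in: Lid open by itself (above 1.7 rad); both cases at rest, flat on the slope (within 0.1 rad) and crosswise (0.12 rad), either one home against the lip (within 9 mm), the other touching behind it (11 mm): x about -75 and -25 mm in the dispenser's frame; bystanders within 40 mm (value of joint lid above 1.7 rad and (((angle between the z axis of case_a and the z axis of dispenser, either way round between 0.37 and 0.57 rad and angle between the x axis of case_a and the y axis of dispenser, either way round below 0.12 rad and y of case_a in the frame of dispenser between -0.025 and 0.025 m and x of case_a in the frame of dispenser between -0.09 and -0.066 m and z of case_a in the frame of dispenser between 0.015 and 0.035 m) and (angle between the z axis of case_b and the z axis of dispenser, either way round between 0.37 and 0.57 rad and angle between the x axis of case_b and the y axis of dispenser, either way round below 0.12 rad and y of case_b in the frame of dispenser between -0.025 and 0.025 m and x of case_b in the frame of dispenser between -0.045 and -0.014 m and z of case_b in the frame of dispenser between 0.035 and 0.062 m)) or ((angle between the z axis of case_b and the z axis of dispenser, either way round between 0.37 and 0.57 rad and angle between the x axis of case_b and the y axis of dispenser, either way round below 0.12 rad and y of case_b in the frame of dispenser between -0.025 and 0.025 m and x of case_b in the frame of dispenser between -0.09 and -0.066 m and z of case_b in the frame of dispenser between 0.015 and 0.035 m) and (angle between the z axis of case_a and the z axis of dispenser, either way round between 0.37 and 0.57 rad and angle between the x axis of case_a and the y axis of dispenser, either way round below 0.12 rad and y of case_a in the frame of dispenser between -0.025 and 0.025 m and x of case_a in the frame of dispenser between -0.045 and -0.014 m and z of case_a in the frame of dispenser between 0.035 and 0.062 m))) and linear speed of each of case_a, case_b below 0.02 m/s).
It fails at once if another thing on the bench (magnetic square, angle iron, tape measure, jar, hammer, wire brush or spray can) is shifted by more than 40 mm (distance of any of spray_can, weld_magnet, angle_iron, tape_measure, paste_jar, hammer, wire_brush from where it was at the start of the episode above 0.04 m).
It fails at once if the spray can is knocked over (angle between spray_can's own z axis and vertical above 0.5 rad).
It fails at once if a case is dropped into the dispenser (moves faster than 1.2 m/s in there, as after a fall of over 70 mm) ((linear speed of case_a above 1.2 m/s and x of case_a in the frame of dispenser between -0.14 and 0.1 m and y of case_a in the frame of dispenser between -0.1 and 0.1 m and z of case_a in the frame of dispenser between 0 and 0.15 m) or (linear speed of case_b above 1.2 m/s and x of case_b in the frame of dispenser between -0.14 and 0.1 m and y of case_b in the frame of dispenser between -0.1 and 0.1 m and z of case_b in the frame of dispenser between 0 and 0.15 m)).
It also fails if it takes over 72 s, if anything falls off the work surface, if the arm or the gripper's body presses on something with over 40 N, if the wrist force passes 120 N, or if a joint passes its speed limit or range.

## Working session

There is one attempt and no reset: what is moved stays moved. The work goes in short steps, Python scripts to look and compute and a tool call to move; the robot and the scene stay as the last step left them, time stands still between calls to the robot, and variables do not carry over. Pictures are saved under pics/ and viewed, and the job is handed in when it is done.

Besides the shell and the picture viewer there is one more tool, called after ">>>" as name([rows], argument=value, ...), one row to a line, values as JSON. send_rows: Moves the arm, as the interface text tells. Its arguments: {"type":"object","properties":{"deltas":{"type":"array","items":{"type":"object","properties":{"dp":{"type":"array","items":{"type":"number"}},"rotation":{"type":"array","items":{"type":"number"}}}}},"fingers":{"type":"number"},"grip_force":{"type":"number"}},"required":["deltas"]}

```bash
mkdir -p pics; cat > h.py <<'E'
import numpy as np, cv2
from rig import monitor, eyes, manip, models
def pic(n,fn=None):
    p=eyes.get_image(n)
    if fn: cv2.imwrite('pics/'+fn+'.png',p['color'][:,:,::-1])
    return p
def R(p): return cv2.Rodrigues(np.array(p['rvec'],float))[0]
def cloud(p):
    K=np.array(p['mtx']);h,w=p['depth'].shape
    u,v=np.meshgrid(np.arange(w),np.arange(h))
    xd=(u-K[0,2])/K[0,0];yd=(v-K[1,2])/K[1,1]
    x,y=xd.copy(),yd.copy()
    for _ in range(15):
        f=1+p['k1']*(x*x+y*y);x=xd/f;y=yd/f
    d=p['depth'];c=np.stack([x*d,y*d,d],-1)-np.array(p['tvec']).reshape(3)
    W=c@R(p);W[d<=0]=np.nan
    return W
def proj(p,X):
    c=np.atleast_2d(X)@R(p).T+np.array(p['tvec']).reshape(3)
    x=c[:,0]/c[:,2];y=c[:,1]/c[:,2];f=1+p['k1']*(x*x+y*y)
    K=np.array(p['mtx']);return np.stack([K[0,0]*x*f+K[0,2],K[1,1]*y*f+K[1,2]],1)
E
python3 - <<'E'
from h import *
np.set_printoptions(precision=3,suppress=True)
s=monitor.get_state();print(s)
for n in['scene','top','wrist']:
    p=pic(n,n+'0');np.savez('pics/'+n+'0.npz',**p)
    print(n,p['mtx'],p['k1'],-R(p).T@np.array(p['tvec']).reshape(3))
    if n!='wrist':
      for o in['dispenser','lid','lid_handle','case_a','spray_can','paste_jar','tape_measure','angle_iron','weld_magnet']:
        print(o,[(round(d['score'],2),[int(x) for x in d['box']]) for d in models.find_in(o,p)][:4])
E
```

```text
{'clock': 0.0, 'qpos': array([ 1.028,  0.277,  1.506, -0.   ,  1.361, -0.121]), 'qd': array([ 0.002, -0.001, -0.001,  0.   , -0.   ,  0.001]), 'effort': array([ -0.002, -41.677, -24.58 ,  -0.   ,   0.011,  -0.   ]), 'position': array([0.235, 0.524, 0.21 ]), 'ee_rot': array([-0.   ,  0.209,  0.978, -0.001]), 'contact_force': array([ 0.131,  0.199, -1.097]), 'moment': array([ 0.019, -0.072, -0.031]), 'width': 0.08569390619348606}
scene [[392.455   0.    316.325]
 [  0.    392.455 194.452]
 [  0.      0.      1.   ]] 0.010340251882572976 [1.022 0.248 1.017]
dispenser [(0.73, [194, 80, 305, 192])]
lid [(0.58, [207, 81, 300, 150])]
lid_handle [(0.67, [198, 82, 304, 191]), (0.67, [397, 249, 423, 268]), (0.58, [207, 84, 297, 149])]
case_a [(0.94, [428, 223, 482, 283]), (0.75, [348, 153, 405, 190]), (0.62, [305, 202, 355, 245])]
spray_can [(0.87, [477, 221, 523, 264])]
paste_jar [(0.42, [198, 83, 303, 193])]
tape_measure [(0.7, [284, 203, 305, 232])]
angle_iron [(0.76, [335, 229, 379, 272]), (0.63, [285, 204, 306, 235]), (0.4, [200, 82, 300, 189])]
weld_magnet [(0.84, [395, 245, 423, 267]), 
[... 167 characters left out ...]
r [(0.64, [379, 179, 458, 261])]
lid [(0.55, [387, 198, 457, 261])]
lid_handle []
case_a [(0.94, [294, 165, 321, 215]), (0.85, [279, 253, 324, 267]), (0.56, [189, 208, 238, 236])]
spray_can [(0.72, [168, 229, 196, 248])]
paste_jar [(0.69, [231, 192, 250, 214]), (0.47, [455, 209, 468, 227]), (0.36, [377, 178, 455, 261])]
tape_measure [(0.65, [329, 170, 344, 192])]
angle_iron [(0.77, [267, 165, 290, 209]), (0.34, [297, 167, 321, 215])]
weld_magnet [(0.69, [267, 166, 291, 208]), (0.54, [378, 179, 463, 262]), (0.52, [230, 193, 250, 214]), (0.51, [187, 206, 237, 238])]
wrist [[291.075   0.    318.247]
 [  0.    291.075 202.949]
 [  0.      0.      1.   ]] -0.045656830209789154 [0.167 0.555 0.374]
```

View pics/scene0.png

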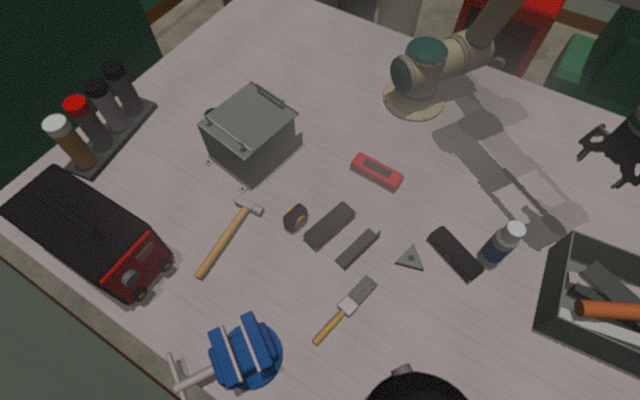

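View pics/top0.png

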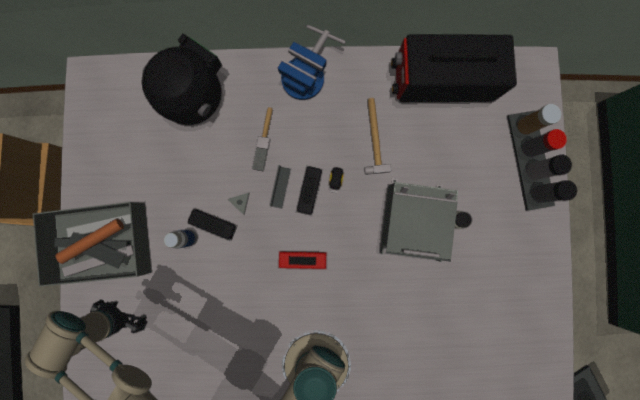

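```bash
python3 - <<'E'
from h import *
a=cv2.imread('pics/scene0.png')[140:290,270:530];b=cv2.imread('pics/top0.png')[155:275,160:350]
cv2.imwrite('pics/c1.png',np.vstack([cv2.resize(a,(520,300),interpolation=2),cv2.resize(b,(520,300),interpolation=2)]))
E
```

```text
(no output)
```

View pics/c1.png

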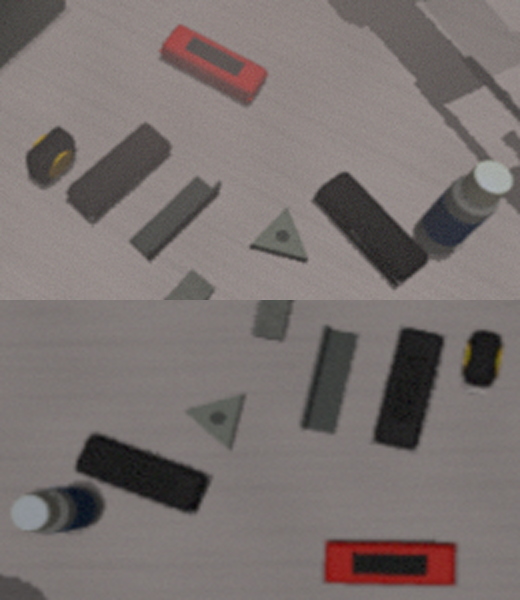

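The picture shows three case-like things in the top view: black at (212,223) beside the spray can (case_a), black at (310,190) between the angle iron and tape measure (case_b), and red at (302,260), the look-alike to leave alone. The dispenser is at (420,220), with the handle (front) toward the robot and the jar at (463,219). Now I'll measure.

```bash
python3 - <<'E'
from h import *
np.set_printoptions(precision=4,suppress=True)
L={n:dict(np.load(f'pics/{n}0.npz')) for n in['scene','top']}
rg={'a':{'scene':(425,220,486,286),'top':(185,203,240,242)},'b':{'scene':(300,198,358,250),'top':(293,162,324,218)},
'can':{'scene':(475,218,527,268),'top':(160,225,200,252)},'tape':{'scene':(280,200,308,236),'top':(326,164,347,194)},
'iron':{'scene':(333,225,382,272),'top':(265,162,292,212)},'jar':{'top':(455,208,475,230)}}
for n,p in L.items():
    W=cloud(p); print(n,'bench z',np.nanmedian(W[250:300,330:380,2]) )
    for o,r in rg.items():
        if n not in r: continue
        x0,y0,x1,y1=r[n];c=W[y0:y1,x0:x1].reshape(-1,3);zmax=np.nanpercentile(c[:,2],97) if 0 else None
        m=c[:,2]>0.012;q=c[m]
        z=np.nanpercentile(q[:,2],80);
        t=q[q[:,2]>z-0.008] if o in'ab' else q
        rect=cv2.minAreaRect((t[:,:2]*1000).astype(np.float32))
        print(n,o,len(t),'z80',z,'mean',t.mean(0),'rect',rect, 'zmax',q[:,2].max())
    # dispenser lid
    r={'scene':(195,78,308,195),'top':(375,175,462,265)}[n];c=W[r[1]:r[3],r[0]:r[2]].reshape(-1,3)
    t=c[(c[:,2]>0.145)&(c[:,2]<0.162)];rect=cv2.minAreaRect((t[:,:2]*1000).astype(np.float32));print('lidtop',np.median(t[:,2]),rect,cv2.boxPoints(rect))
    t=c[(c[:,2]>0.175)];print('hi',len(t),t.mean(0));
    for k in t[::8]:print(k,end=' ')
    print()
E
```

```text
scene bench z 0.0011520313686783985
scene a 1185 z80 0.03959003240112745 mean [0.4811 0.3484 0.0385] rect ((462.1058349609375, 349.75653076171875), (157.85986328125, 95.57084655761719), 67.65386962890625) zmax 0.06910298284546373
scene b 1070 z80 0.039649439495357215 mean [0.5935 0.0071 0.0393] rect ((580.711669921875, -16.174415588378906), (118.08861541748047, 156.211669921875), 75.20621490478516) zmax 0.06774887606745321
scene can 1243 z80 0.1833970638888769 mean [0.451  0.4194 0.1187] rect ((450.89898681640625, 411.10516357421875), (57.12522506713867, 82.91175842285156), 50.31736373901367) zmax 0.19171884390222357
scene tape 499 z80 0.06323778846152035 mean [ 0.6326 -0.0702  0.0518] rect ((625.07666015625, -61.153167724609375), (71.18115997314453, 79.45189666748047), 5.520084381103516) zmax 0.06791354900213728
scene iron 283 z80 0.040121349669157834 mean [0.6033 0.1047 0.0316] rect ((594.188720703125, 79.65249633789062), (105.50987243652344, 139.66307067871094), 77.08574676513672) zmax 0.04391210485503404
lidtop 0.1535959582893317 ((476.1796875, -335.72845458984375), (205.75128173
[... 2000 characters left out ...]
7841797), 81.46327209472656) [[ 353.6606 -417.1666]
 [ 571.8637 -449.9203]
 [ 601.7703 -250.6841]
 [ 383.5672 -217.9304]]
hi 161 [ 0.4265 -0.3244  0.1893]
[ 0.5808 -0.27    0.1957] [ 0.5777 -0.2791  0.1944] [ 0.5754 -0.2838  0.1853] [ 0.5575 -0.4173  0.1918] [ 0.5548 -0.422   0.186 ] [ 0.395  -0.2657  0.1901] [ 0.3942 -0.2902  0.1865] [ 0.3918 -0.2776  0.1893] [ 0.3915 -0.3005  0.1933] [ 0.389  -0.2715  0.1896] [ 0.3884 -0.2954  0.189 ] [ 0.388  -0.3186  0.1918] [ 0.3869 -0.3443  0.1843] [ 0.3848 -0.3138  0.1863] [ 0.3846 -0.3365  0.1913] [ 0.3836 -0.3616  0.1867] [ 0.3818 -0.3332  0.1923] [ 0.3812 -0.3572  0.1916] [ 0.3781 -0.3437  0.1855] [ 0.378  -0.366   0.1922] [ 0.3748 -0.3695  0.1898]
```

>>> send_rows([
  {"dp":[0.5,-1,0.6],"rotation":[0,0,-0.37]},
  {"dp":[0.5,-1,0.6],"rotation":[0,0,-0.37]},
  {"dp":[0.5,-1,0.6],"rotation":[0,0,-0.37]},
  {"dp":[0.5,-1,0.6],"rotation":[0,0,-0.37]},
], fingers=-1, grip_force=40)

```text
clock: 1.38
position: [0.2966, 0.4025, 0.2845]
ee_rot: [0.001, 0.299, 0.954, 0.0]
contact_force: [-0.7, 1.1, -0.6]
width: 0.0853
```

>>> send_rows([
  {"dp":[0.5,-1,0],"rotation":[0,0,-0.37]},
  {"dp":[0.5,-1,0],"rotation":[0,0,-0.37]},
  {"dp":[0.5,-1,0],"rotation":[0,0,-0.37]},
  {"dp":[0.5,-1,0],"rotation":[0,0,-0.37]},
])

```text
clock: 1.72
position: [0.3575, 0.2797, 0.283]
ee_rot: [0.002, 0.388, 0.922, -0.001]
contact_force: [-0.2, -0.3, -0.1]
width: 0.0852
```

>>> send_rows([
  {"dp":[0.5,-1,0],"rotation":[0,0,-0.37]},
  {"dp":[0.5,-1,0],"rotation":[0,0,-0.37]},
  {"dp":[0.5,-1,0],"rotation":[0,0,-0.37]},
  {"dp":[0.5,-1,0],"rotation":[0,0,-0.37]},
])

```text
clock: 2.05
position: [0.4178, 0.1601, 0.2827]
ee_rot: [0.002, 0.471, 0.882, -0.001]
contact_force: [0.8, 0.0, -1.2]
width: 0.0852
```

```bash
python3 - <<'E'
from h import *
np.set_printoptions(precision=4,suppress=True)
s=monitor.get_state();print(s['clock'],s['position'],s['ee_rot'],s['qpos'])
w=pic('wrist','w1');t=pic('top','t1');np.savez('pics/t1.npz',**t);np.savez('pics/w1.npz',**w)
E
```

```text
2.05 [0.4178 0.1601 0.2827] [ 0.0017  0.4714  0.8819 -0.001 ] [ 0.2133  0.0441  1.6167 -0.0037  1.4795 -0.3755]
```

View pics/w1.png

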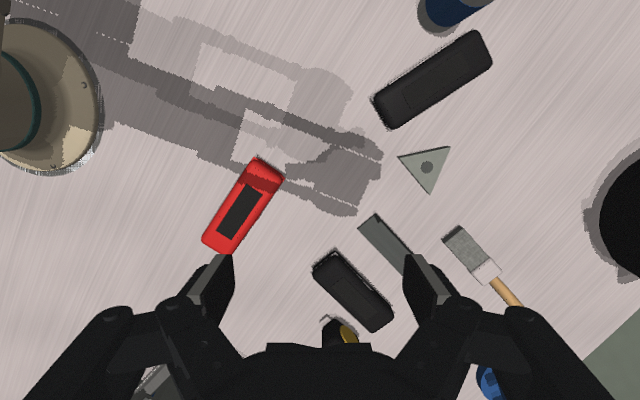

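The wrist view shows case_a at (433,80) with the can at its end, case_b at (352,290) alongside the iron, and the red look-alike at (243,207).

```bash
cat >> h.py <<'E'
def blob(p,W,seed,lo=0.028,hi=0.046,dark=75):
    g=p['color'].astype(int).max(2)
    m=((W[:,:,2]>lo)&(W[:,:,2]<hi)&(g<dark)).astype(np.uint8)
    m=cv2.morphologyEx(m,cv2.MORPH_OPEN,np.ones((3,3),np.uint8))
    n,l=cv2.connectedComponents(m)
    k=l[seed[1],seed[0]];q=W[l==k]
    r=cv2.minAreaRect((q[:,:2]*1000).astype(np.float32))
    c=q[:,:2]-q[:,:2].mean(0);ev,V=np.linalg.eigh(c.T@c);ax=V[:,1]
    return len(q),k,r[0],r[1],np.arctan2(ax[1],ax[0])%np.pi,np.median(q[:,2]),q.mean(0)
E
python3 - <<'E'
from h import *
np.set_printoptions(precision=4,suppress=True)
S=[('w1',{'a':(433,80),'b':(352,290)}),('top0',{'a':(212,223),'b':(310,190)}),('scene0',{'a':(455,253),'b':(329,226)})]
for n,d in S:
    p=dict(np.load(f'pics/{n}.npz'));W=cloud(p)
    for o,s in d.items(): print(n,o,p['color'][s[1],s[0]],W[s[1],s[0]],blob(p,W,s))
for n in['scene0','top0']:
    p=dict(np.load(f'pics/{n}.npz'));W=cloud(p).reshape(-1,3)
    q=W[(W[:,2]>.178)&(W[:,2]<.2)&(W[:,0]>.36)&(W[:,0]<.41)&(W[:,1]<-.25)&(W[:,1]>-.4)]
    print(n,len(q),q.mean(0),np.polyfit(q[:,1],q[:,0],1), cv2.minAreaRect((q[:,:2]*1000).astype(np.float32)))
E
```

```text
w1 a [41 41 40] [0.4779 0.3415 0.0393] (5060, np.int32(2), (479.1874084472656, 341.5699157714844), (157.44956970214844, 55.74365234375), np.float64(1.1796485899374967), np.float64(0.03792204618785186), array([0.478 , 0.342 , 0.0375]))
w1 b [42 42 40] [0.5735 0.0257 0.0406] (2693, np.int32(8), (587.2529296875, 14.93179702758789), (54.47299575805664, 157.96009826660156), np.float64(2.89313868121943), np.float64(0.03765405821563936), array([0.5817, 0.0182, 0.037 ]))
top0 a [26 24 29] [0.4846 0.3383 0.039 ] (719, np.int32(38), (481.3016357421875, 343.9681701660156), (159.74900817871094, 53.532127380371094), np.float64(1.1669395696969396), np.float64(0.036853073199424), array([0.4808, 0.3418, 0.0368]))
top0 b [29 33 29] [0.589  0.0104 0.0336] (738, np.int32(37), (589.2313842773438, 15.115966796875), (54.28819274902344, 157.75555419921875), np.float64(2.8947569109835376), np.float64(0.03680697065949924), array([0.5894, 0.0148, 0.0366]))
scene0 a [49 51 45] [0.4886 0.3428 0.0395] (1129, np.int32(16), (481.24285888671875, 343.2214050292969), (156.77041625976562, 55.31278991699219), np.float64(1.1923432823673588), np.float64(0.038082537613330865), array([0.4844, 0.3448, 0.0376]))
scene0 b [77 72 71] [0.5996 0.0188 0.0404] (253373, np.int32(0), (-420.35955810546875, -376.0780029296875), (2554.023193359375, 3101.918212890625), np.float64(nan), np.float64(nan), array([nan, nan, nan]))
scene0 118 [ 0.3855 -0.3189  0.1898] [0.1529 0.4342] ((383.83905029296875, -320.730712890625), (109.25851440429688, 10.744211196899414), 81.6014633178711)
top0 125 [ 0.3861 -0.318   0.1894] [0.1605 0.4371] ((385.7529296875, -319.5751953125), (109.3550033569336, 9.941951751708984), 80.96068572998047)
```

>>> send_rows([
  {"dp":[0,-1,0],"rotation":[0,0,-0.37]},
  {"dp":[0,-1,0],"rotation":[0,0,-0.37]},
  {"dp":[0,-1,0],"rotation":[0,0,-0.37]},
  {"dp":[0,-1,0],"rotation":[0,0,-0.37]},
])

```text
clock: 2.48
position: [0.4152, 0.0409, 0.2827]
ee_rot: [0.001, 0.551, 0.835, -0.001]
contact_force: [0.5, 0.1, -0.1]
width: 0.0854
```

>>> send_rows([
  {"dp":[0,-1,0],"rotation":[0,0,-0.37]},
  {"dp":[0,-1,0],"rotation":[0,0,-0.37]},
  {"dp":[0,-1,0],"rotation":[0,0,-0.37]},
  {"dp":[0,-1,0],"rotation":[0,0,-0.37]},
])

```text
clock: 2.82
position: [0.4161, -0.0793, 0.2826]
ee_rot: [0.001, 0.625, 0.78, -0.001]
contact_force: [0.2, 0.9, 0.7]
width: 0.0853
```

>>> send_rows([
  {"dp":[-0.1,-1,0],"rotation":[0,0,-0.37]},
  {"dp":[-0.1,-1,0],"rotation":[0,0,-0.37]},
  {"dp":[-0.1,-1,0],"rotation":[0,0,-0.37]},
  {"dp":[-0.1,-1,0],"rotation":[0,0,-0.37]},
])

```text
clock: 3.15
position: [0.4042, -0.1995, 0.2824]
ee_rot: [0.001, 0.694, 0.72, -0.001]
contact_force: [0.4, 0.3, 0.7]
width: 0.0855
```

```bash
python3 - <<'E'
from h import *
np.set_printoptions(precision=4,suppress=True)
s=monitor.get_state();print(s['clock'],s['position'],s['ee_rot'],s['qpos'])
w=pic('wrist','w2');np.savez('pics/w2.npz',**w)
W=cloud(w).reshape(-1,3)
q=W[(W[:,2]>.178)&(W[:,2]<.2)&(W[:,0]>.36)&(W[:,0]<.41)&(W[:,1]<-.25)&(W[:,1]>-.4)]
print(len(q),q.mean(0),np.polyfit(q[:,1],q[:,0],1), cv2.minAreaRect((q[:,:2]*1000).astype(np.float32)))
t=W[(W[:,2]>.146)&(W[:,2]<.16)&(W[:,1]<-.15)]
r=cv2.minAreaRect((t[:,:2]*1000).astype(np.float32));print(r,cv2.boxPoints(r))
E
```

```text
3.15 [ 0.4042 -0.1995  0.2824] [ 0.0012  0.6945  0.7195 -0.0011] [-0.6107  0.049   1.6122 -0.0026  1.4784 -0.6459]
801 [ 0.3846 -0.3102  0.1902] [0.1562 0.433 ] ((383.427001953125, -318.4181213378906), (104.28533172607422, 9.909061431884766), 81.10443878173828)
((636.080810546875, -360.9410705566406), (191.27188110351562, 553.5552368164062), 77.55609893798828) [[ 345.1974 -394.6892]
 [ 885.7482 -513.9713]
 [ 926.9642 -327.1929]
 [ 386.4134 -207.9108]]
```

View pics/w2.png

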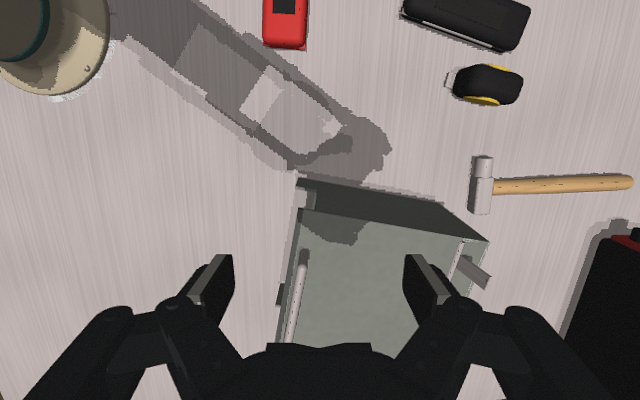

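>>> send_rows([
  {"dp":[-0.165,-1,0],"rotation":[0,0,-0.38]},
  {"dp":[-0.165,-1,0],"rotation":[0,0,-0.38]},
  {"dp":[-0.165,-1,0],"rotation":[0,0,-0.38]},
  {"dp":[-0.165,-1,0],"rotation":[0,0,-0.38]},
  {"dp":[-0.165,-1,-0.25],"rotation":[0,0,-0.38]},
], fingers=0.1)

```text
clock: 3.62
position: [0.3876, -0.3174, 0.2569]
ee_rot: [0.005, 0.759, 0.652, 0.001]
contact_force: [0.9, -0.1, 0.0]
width: 0.0382
```

```bash
python3 - <<'E'
from h import *
np.set_printoptions(precision=4,suppress=True)
s=monitor.get_state();print(s['clock'],s['position'],s['ee_rot'],s['qpos'],s['width'])
w=pic('wrist','w3')
E
```

```text
3.6167 [ 0.3876 -0.3174  0.2569] [0.0054 0.7586 0.6516 0.0011] [-0.8265  0.1328  1.5787  0.0018  1.4193 -0.6753] 0.03824092993305061
```

View pics/w3.png

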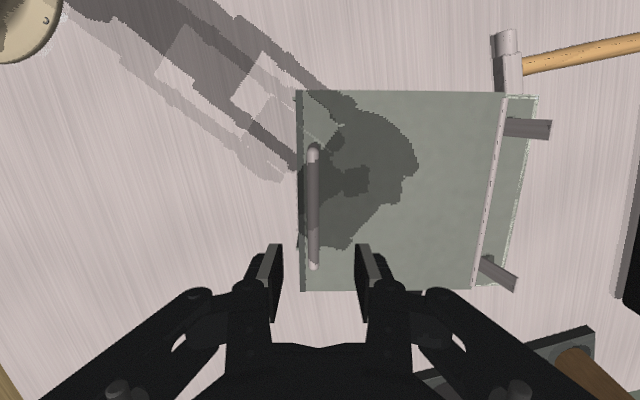

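The bar at (313,205) is in line with the jaws. Descend and close.

>>> send_rows([
  {"dp":[0,0,-0.27],"rotation":[0,0,0]},
  {"dp":[0,0,-0.54],"rotation":[0,0,0]},
  {"dp":[0,0,-0.54],"rotation":[0,0,0]},
  {"dp":[0,0,-0.54],"rotation":[0,0,0]},
])

```text
clock: 4.0
position: [0.3838, -0.3123, 0.1871]
ee_rot: [-0.002, 0.758, 0.653, 0.0]
contact_force: [0.0, 0.6, 0.2]
width: 0.0383
```

>>> send_rows([
  {"dp":[0,0,0],"rotation":[0,0,0]},
  {"dp":[0,0,0],"rotation":[0,0,0]},
  {"dp":[0,0,0],"rotation":[0,0,0]},
  {"dp":[0,0,0],"rotation":[0,0,0]},
  {"dp":[0,0,0],"rotation":[0,0,0]},
], fingers=1, grip_force=20)

```text
clock: 4.42
position: [0.384, -0.3158, 0.1888]
ee_rot: [0.001, 0.758, 0.652, 0.0]
contact_force: [0.6, 0.0, 0.5]
width: 0.0005
```

```bash
python3 - <<'E'
from h import *
np.set_printoptions(precision=4,suppress=True)
s=monitor.get_state();print(s['clock'],s['position'],s['ee_rot'],s['qpos'],s['width'],s['contact_force'])
yaw=-.154;c,sn=np.cos(yaw),np.sin(yaw)
f=lambda t:np.array([-.170*np.cos(t)+.035*np.sin(t),.170*np.sin(t)+.035*np.cos(t)])
prev=0
for t in np.arange(0,1.84,.0817).tolist()+[1.8]:
    d=f(t)-f(0);print(round(t,2),np.array([d[0]*c,d[0]*sn,d[1]])/.12)
E
```

```text
4.4167 [ 0.384  -0.3158  0.1888] [0.001  0.7585 0.6517 0.0001] [-0.8283  0.1717  1.7018  0.0001  1.2661 -0.6772] 0.0004500924368608546 [0.6108 0.0244 0.5179]
0.0 [ 0. -0.  0.]
0.08 [ 0.0282 -0.0044  0.1146]
0.16 [ 0.0655 -0.0102  0.2266]
0.25 [ 0.1118 -0.0174  0.335 ]
0.33 [ 0.1666 -0.0259  0.4393]
0.41 [ 0.2297 -0.0357  0.5387]
0.49 [ 0.3005 -0.0467  0.6326]
0.57 [ 0.3788 -0.0588  0.7203]
0.65 [ 0.4638 -0.072   0.8013]
0.74 [ 0.555  -0.0862  0.875 ]
0.82 [ 0.6519 -0.1012  0.9408]
0.9 [ 0.7538 -0.117   0.9985]
0.98 [ 0.86   -0.1335  1.0476]
1.06 [ 0.9698 -0.1505  1.0877]
1.14 [ 1.0825 -0.168   1.1186]
1.23 [ 1.1973 -0.1859  1.1401]
1.31 [ 1.3134 -0.2039  1.1521]
1.39 [ 1.4301 -0.222   1.1544]
1.47 [ 1.5466 -0.2401  1.1471]
1.55 [ 1.6622 -0.258   1.1302]
1.63 [ 1.776  -0.2757  1.1037]
1.72 [ 1.8872 -0.293   1.068 ]
1.8 [ 1.9953 -0.3097  1.0233]
1.8 [ 1.9986 -0.3102  1.0217]
```

Width reads about 0, so the jaws missed the bar. I'll look.

```bash
python3 - <<'E'
from h import *
np.set_printoptions(precision=4,suppress=True)
w=pic('wrist','w4');W=cloud(w).reshape(-1,3)
q=W[(W[:,2]>.18)&(W[:,2]<.2)&(W[:,0]>.36)&(W[:,0]<.41)&(W[:,1]<-.22)&(W[:,1]>-.45)];print(len(q),q.mean(0),q.min(0),q.max(0))
s=pic('scene');c=s['color'][50:210,170:330,::-1];cv2.imwrite('pics/s4.png',cv2.resize(c,(640,640))[:600])
E
```

```text
1366 [ 0.3878 -0.291   0.1905] [ 0.3734 -0.3742  0.1805] [ 0.3955 -0.2673  0.1935]
```

View pics/w4.png

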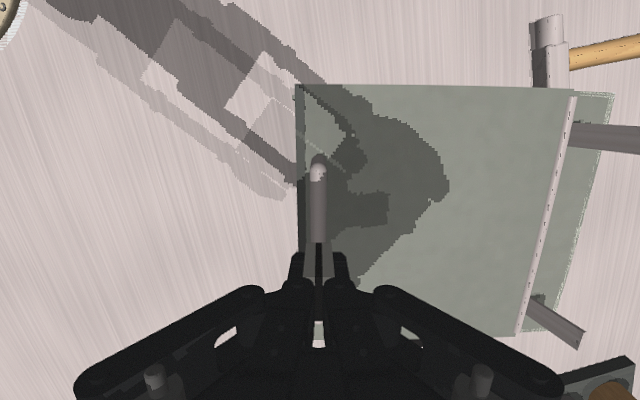

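View pics/s4.png

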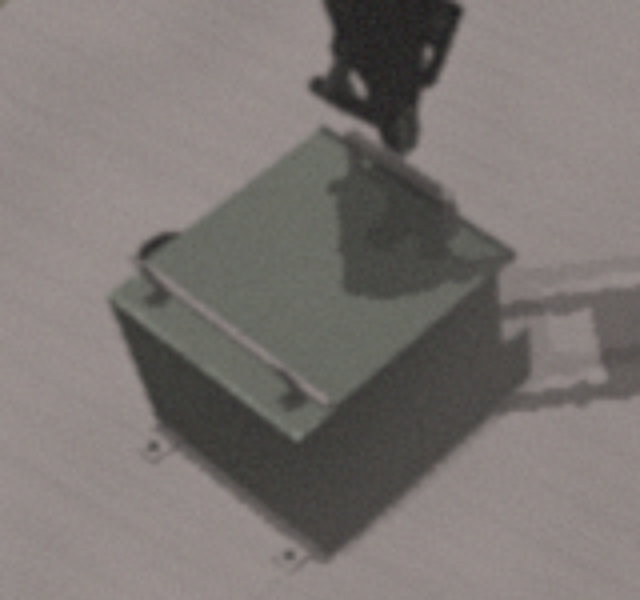

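```bash
python3 - <<'E'
from h import *
np.set_printoptions(precision=4,suppress=True)
s=monitor.get_state();print(s['position'],s['width'])
for n in['scene','wrist']:
    w=pic(n);W=cloud(w).reshape(-1,3);g=w['color'].reshape(-1,3).max(1)
    q=W[(g<60)&(abs(W[:,0]-.384)<.03)&(abs(W[:,1]+.316)<.05)&(W[:,2]>.165)&(W[:,2]<.5)]
    print(n,len(q),np.percentile(q[:,2],[0,1,3,5,10,50]),q[np.argsort(q[:,2])[:12]])
    print(proj(w,s['position']),proj(w,s['position']-[0,0,.019]))
w=pic('wrist');c=w['color'][150:330,240:400,::-1];cv2.imwrite('pics/w5.png',cv2.resize(c,(480,540),interpolation=0))
E
```

```text
[ 0.3837 -0.3156  0.1883] -0.0005556853575655869
scene 678 [0.2183 0.2271 0.2363 0.246  0.2612 0.325 ] [[ 0.3943 -0.3103  0.2183]
 [ 0.3899 -0.3098  0.2188]
 [ 0.3933 -0.3106  0.2211]
 [ 0.3871 -0.3044  0.223 ]
 [ 0.3966 -0.3183  0.2236]
 [ 0.3923 -0.3109  0.2239]
 [ 0.387  -0.304   0.2269]
 [ 0.3979 -0.3134  0.2272]
 [ 0.3998 -0.3085  0.2275]
 [ 0.3967 -0.3107  0.2276]
 [ 0.3848 -0.3054  0.2281]
 [ 0.3927 -0.3101  0.2283]]
[[270.7429  91.799 ]] [[271.4077  96.548 ]]
wrist 21788 [0.2137 0.2238 0.2357 0.2463 0.2556 0.2859] [[ 0.3858 -0.3048  0.2137]
 [ 0.3847 -0.3046  0.2139]
 [ 0.3842 -0.3045  0.214 ]
 [ 0.3863 -0.3047  0.2142]
 [ 0.3868 -0.3047  0.2144]
 [ 0.3853 -0.3044  0.2144]
 [ 0.3842 -0.3045  0.2152]
 [ 0.3868 -0.3049  0.2152]
 [ 0.3759 -0.3078  0.2152]
 [ 0.3764 -0.3078  0.2153]
 [ 0.3863 -0.3047  0.2155]
 [ 0.3858 -0.3045  0.2156]]
[[318.2309 241.7076]] [[318.202  229.8527]]
```

View pics/w5.png

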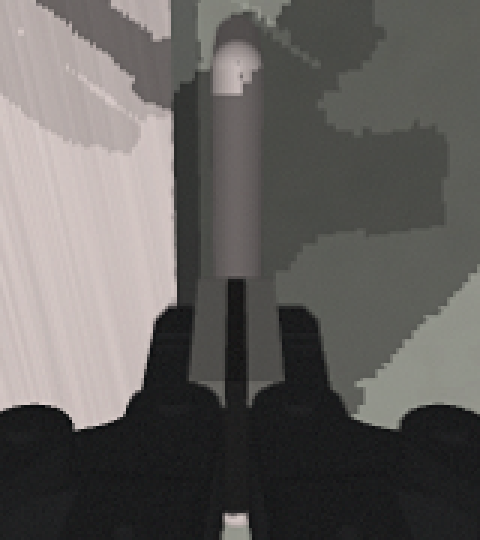

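```bash
python3 - <<'E'
from h import *
np.set_printoptions(precision=4,suppress=True)
w=pic('wrist');W=cloud(w);s=monitor.get_state();P=s['position']
for c in [309,318,327]:
    for r in range(225,285,6): print(c,r,W[r,c],w['color'][r,c])
a=np.array([.154,.988,0])
for dz in(.04,.02,0,-.019): print(dz,proj(w,P+.011*a+[0,0,dz]),proj(w,P-.011*a+[0,0,dz]))
E
```

```text
309 225 [ 0.3766 -0.3171  0.1535] [74 76 71]
309 231 [ 0.3759 -0.3216  0.1538] [73 72 70]
309 237 [ 0.3752 -0.326   0.1544] [74 76 71]
309 243 [ 0.3806 -0.3037  0.214 ] [77 75 73]
309 249 [ 0.3807 -0.3045  0.2196] [80 80 76]
309 255 [ 0.3809 -0.3043  0.2265] [78 78 75]
309 261 [ 0.3811 -0.3042  0.2325] [79 78 75]
309 267 [ 0.3813 -0.3039  0.2385] [79 79 75]
309 273 [ 0.3814 -0.3043  0.2428] [80 78 76]
309 279 [ 0.3817 -0.3033  0.2492] [50 49 49]
318 225 [ 0.3854 -0.3033  0.1917] [109 102 102]
318 231 [ 0.3847 -0.3074  0.1907] [108 101 101]
318 237 [ 0.3842 -0.3111  0.1911] [107 101 100]
318 243 [ 0.3852 -0.3046  0.2136] [32 31 31]
318 249 [ 0.3852 -0.3046  0.2207] [26 23 24]
318 255 [ 0.3852 -0.3045  0.2272] [24 21 23]
318 261 [ 0.3851 -0.3048  0.2325] [22 19 19]
318 267 [ 0.3852 -0.3043  0.2389] [20 20 18]
318 273 [ 0.3852 -0.3048  0.243 ] [17 18 19]
318 279 [ 0.385  -0.3059  0.2459] [28 28 30]
327 225 [ 0.3905 -0.3053  0.1886] [77 74 72]
327 231 [ 0.3899 -0.3098  0.187 ] [75 74 72]
327 237 [ 0.3893 -0.3139  0.1865] [74 72 69]
327 243 [ 0.3898 -0.3055  0.2132] [77 75 73]
327 249 [ 0.3896 -0.3052  0.2208] [79 78 75]
327 255 [ 0.3894 -0.3052  0.2271] [78 77 74]
327 261 [ 0.3892 -0.3053  0.2328] [79 77 74]
327 267 [ 0.389  -0.3058  0.2373] [80 78 75]
327 273 [ 0.3889 -0.3051  0.2435] [80 79 76]
327 279 [ 0.3889 -0.3042  0.2496] [70 69 67]
0.04 [[318.1045 255.6869]] [[317.9809 295.7355]]
0.02 [[318.0949 238.2935]] [[317.986  274.4552]]
0 [[318.0875 224.679 ]] [[317.9902 257.5859]]
-0.019 [[318.0819 214.2342]] [[317.9934 244.5198]]
```

Both cameras put the closed fingertips at z≈0.211. The reported TCP is 0.188, so they should stand at 0.169. The grasp point is therefore about 42 mm further back than reported. I'll open slightly, go about 40 mm lower and close again.

>>> send_rows([
  {"dp":[0,0,0],"rotation":[0,0,0]},
  {"dp":[0,0,0],"rotation":[0,0,0]},
  {"dp":[0,0,0],"rotation":[0,0,0]},
  {"dp":[0,0,0],"rotation":[0,0,0]},
  {"dp":[0,0,-0.1],"rotation":[0,0,0]},
  {"dp":[0,0,-0.2],"rotation":[0,0,0]},
  {"dp":[0,0,-0.28],"rotation":[0,0,0]},
  {"dp":[0,0,-0.33],"rotation":[0,0,0]},
  {"dp":[0,0,-0.33],"rotation":[0,0,0]},
], fingers=0.1)

```text
clock: 5.47
position: [0.3829, -0.3146, 0.1468]
ee_rot: [-0.002, 0.758, 0.652, -0.0]
contact_force: [-0.4, -0.2, -0.2]
width: 0.0387
```

>>> send_rows([
  {"dp":[0,0,0],"rotation":[0,0,0]},
  {"dp":[0,0,0],"rotation":[0,0,0]},
  {"dp":[0,0,0],"rotation":[0,0,0]},
  {"dp":[0,0,0],"rotation":[0,0,0]},
  {"dp":[0,0,0],"rotation":[0,0,0]},
], fingers=1, grip_force=20)

```text
clock: 5.88
position: [0.3838, -0.3158, 0.1488]
ee_rot: [0.001, 0.758, 0.652, -0.0]
contact_force: [-0.8, -1.0, 2.4]
width: 0.0091
```

```bash
python3 - <<'E'
from h import *
np.set_printoptions(precision=4,suppress=True)
s=monitor.get_state();print(s['clock'],s['position'],s['ee_rot'],s['width'],s['contact_force'])
w=pic('wrist','w6');W=cloud(w)
for c in(309,318,327):
  for r in range(225,270,8): print(c,r,W[r,c],w['color'][r,c])
E
```

```text
5.8833 [ 0.3838 -0.3158  0.1488] [ 0.0006  0.7584  0.6518 -0.0001] 0.009133058245786212 [-0.7517 -1.022   2.4202]
309 225 [ 0.3837 -0.2887  0.1893] [96 91 90]
309 233 [ 0.383  -0.2931  0.1879] [95 90 88]
309 241 [ 0.3824 -0.2967  0.1888] [95 90 90]
309 249 [ 0.3818 -0.3008  0.1887] [96 91 90]
309 257 [ 0.3812 -0.3041  0.1901] [85 80 79]
309 265 [ 0.3804 -0.3091  0.1886] [69 65 65]
318 225 [ 0.3879 -0.2885  0.1914] [113 107 106]
318 233 [ 0.3873 -0.2921  0.1919] [113 107 105]
318 241 [ 0.3867 -0.2962  0.1913] [113 107 106]
318 249 [ 0.3861 -0.2998  0.192 ] [113 107 105]
318 257 [ 0.3855 -0.3038  0.192 ] [114 107 106]
318 265 [ 0.3849 -0.308   0.1917] [114 107 106]
327 225 [ 0.3918 -0.2895  0.1902] [95 89 88]
327 233 [ 0.3912 -0.2937  0.1894] [93 88 86]
327 241 [ 0.3907 -0.2973  0.1902] [93 87 87]
327 249 [ 0.3901 -0.3018  0.1892] [95 89 89]
327 257 [ 0.3895 -0.3056  0.1897] [91 86 85]
327 265 [ 0.389 -0.309  0.191] [89 84 83]
```

View pics/w6.png

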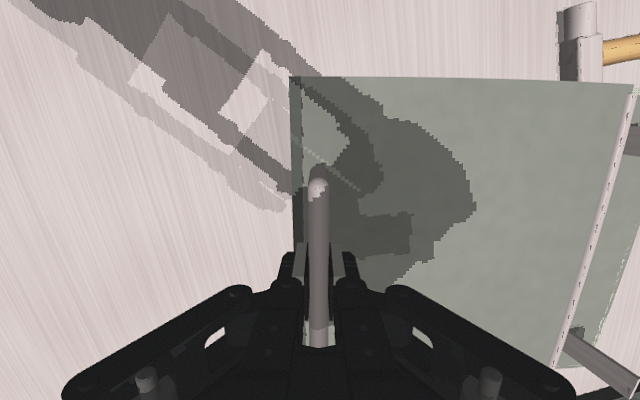

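Bar pinched (9.1 mm; 40 mm lower). Swing along the arc, leaning the tool back late so that it stays clear of the plate.

```bash
python3 - <<'E'
import numpy as np
np.set_printoptions(precision=3,suppress=True)
yaw=-.154;c,sn=np.cos(yaw),np.sin(yaw)
def f(t):
    b=max(0,(t-.8)/1.0)*.35
    x=-.170*np.cos(t)+.035*np.sin(t)-.04*np.sin(b);z=.170*np.sin(t)+.035*np.cos(t)-.04*(np.cos(b)-1)
    return np.array([x*c,x*sn,z]),b
for a,b in((.8,1.4),(1.4,1.82)):
  for t in np.linspace(a,b,9)[1:]:
    d=(f(t)[0]-f(a)[0])/.12;r=(f(t)[1]-f(a)[1])/.5;print(round(t,3),d,np.array([.153,.988])*r)
E
```

```text
0.875 [ 0.084 -0.013  0.055] [0.008 0.052]
0.95 [ 0.171 -0.027  0.103] [0.016 0.104]
1.025 [ 0.262 -0.041  0.144] [0.024 0.156]
1.1 [ 0.356 -0.055  0.177] [0.032 0.207]
1.175 [ 0.452 -0.07   0.203] [0.04  0.259]
1.25 [ 0.549 -0.085  0.221] [0.048 0.311]
1.325 [ 0.647 -0.1    0.231] [0.056 0.363]
1.4 [ 0.746 -0.116  0.233] [0.064 0.415]
1.452 [ 0.069 -0.011 -0.003] [0.006 0.036]
1.505 [ 0.138 -0.021 -0.01 ] [0.011 0.073]
1.557 [ 0.206 -0.032 -0.021] [0.017 0.109]
1.61 [ 0.273 -0.042 -0.035] [0.022 0.145]
1.662 [ 0.34  -0.053 -0.054] [0.028 0.182]
1.715 [ 0.405 -0.063 -0.076] [0.034 0.218]
1.768 [ 0.469 -0.073 -0.102] [0.039 0.254]
1.82 [ 0.532 -0.083 -0.131] [0.045 0.29 ]
```

>>> send_rows([
  {"dp":[0.028,-0.004,0.115],"rotation":[0,0,0]},
  {"dp":[0.065,-0.01,0.227],"rotation":[0,0,0]},
  {"dp":[0.112,-0.017,0.335],"rotation":[0,0,0]},
  {"dp":[0.167,-0.026,0.439],"rotation":[0,0,0]},
  {"dp":[0.23,-0.036,0.539],"rotation":[0,0,0]},
  {"dp":[0.3,-0.047,0.633],"rotation":[0,0,0]},
  {"dp":[0.379,-0.059,0.72],"rotation":[0,0,0]},
  {"dp":[0.464,-0.072,0.801],"rotation":[0,0,0]},
  {"dp":[0.555,-0.086,0.875],"rotation":[0,0,0]},
  {"dp":[0.632,-0.098,0.928],"rotation":[0,0,0]},
])

```text
clock: 6.77
position: [0.4568, -0.3268, 0.2614]
ee_rot: [-0.002, 0.759, 0.652, -0.002]
contact_force: [-7.8, 1.4, 5.2]
width: 0.0091
```

>>> send_rows([
  {"dp":[0.084,-0.013,0.055],"rotation":[0.008,0.052,0]},
  {"dp":[0.171,-0.027,0.103],"rotation":[0.016,0.104,0]},
  {"dp":[0.262,-0.041,0.144],"rotation":[0.024,0.156,0]},
  {"dp":[0.356,-0.055,0.177],"rotation":[0.032,0.207,0]},
  {"dp":[0.452,-0.07,0.203],"rotation":[0.04,0.259,0]},
  {"dp":[0.549,-0.085,0.221],"rotation":[0.048,0.311,0]},
  {"dp":[0.647,-0.1,0.231],"rotation":[0.056,0.363,0]},
  {"dp":[0.746,-0.116,0.233],"rotation":[0.064,0.415,0]},
  {"dp":[0.746,-0.116,0.233],"rotation":[0.064,0.415,0]},
])

```text
clock: 7.52
position: [0.5522, -0.3415, 0.2884]
ee_rot: [-0.078, 0.754, 0.649, -0.068]
contact_force: [-0.1, 0.0, 5.5]
width: 0.0094
```

```bash
python3 - <<'E'
from h import *
np.set_printoptions(precision=4,suppress=True)
s=monitor.get_state();print(s['clock'],s['position'],s['ee_rot'],s['width'],s['contact_force'],s['qpos'])
p=pic('scene','s7')
E
```

```text
7.5167 [ 0.5522 -0.3415  0.2884] [-0.0781  0.7539  0.6488 -0.0675] 0.009367823137258303 [-0.0632  0.0312  5.4674] [-0.6067  0.4871  1.0068 -0.0944  1.8324 -0.4731]
```

View pics/s7.png

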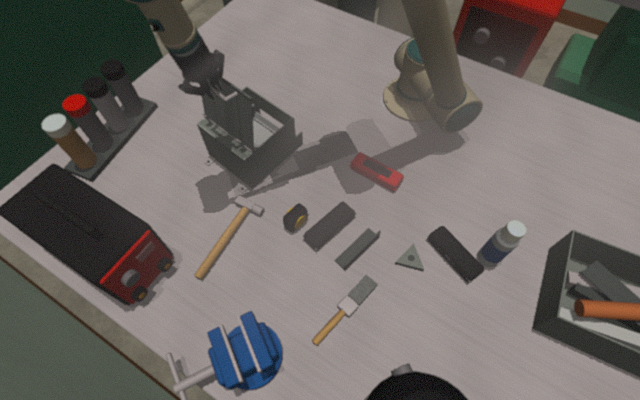

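The scene shows the lid near upright at (235,110), with the bar still held. I'll carry on to about 1.79.

>>> send_rows([
  {"dp":[0.069,-0.011,-0.003],"rotation":[0.006,0.036,0]},
  {"dp":[0.138,-0.021,-0.01],"rotation":[0.011,0.073,0]},
  {"dp":[0.206,-0.032,-0.021],"rotation":[0.017,0.109,0]},
  {"dp":[0.273,-0.042,-0.035],"rotation":[0.022,0.145,0]},
  {"dp":[0.34,-0.053,-0.054],"rotation":[0.028,0.182,0]},
  {"dp":[0.405,-0.063,-0.076],"rotation":[0.034,0.218,0]},
  {"dp":[0.469,-0.073,-0.102],"rotation":[0.039,0.254,0]},
  {"dp":[0.49,-0.076,-0.11],"rotation":[0.041,0.265,0]},
  {"dp":[0.49,-0.076,-0.11],"rotation":[0.041,0.265,0]},
])

```text
clock: 8.32
position: [0.6096, -0.3501, 0.2736]
ee_rot: [-0.129, 0.747, 0.643, -0.111]
contact_force: [0.7, 0.5, 1.4]
width: 0.0091
```

```bash
python3 - <<'E'
from h import *
np.set_printoptions(precision=4,suppress=True)
s=monitor.get_state();print(s['clock'],s['position'],s['ee_rot'],s['width'],s['contact_force'],s['qpos'])
p=pic('scene');c=p['color'][20:210,140:330,::-1];cv2.imwrite('pics/s8.png',cv2.resize(c,(600,600)))
p=pic('wrist','w8')
E
```

```text
8.3167 [ 0.6096 -0.3501  0.2736] [-0.1294  0.7469  0.6427 -0.1107] 0.009089932261914999 [0.71   0.4954 1.4376] [-0.5491  0.6815  0.722  -0.1467  2.0512 -0.4467]
```

View pics/s8.png

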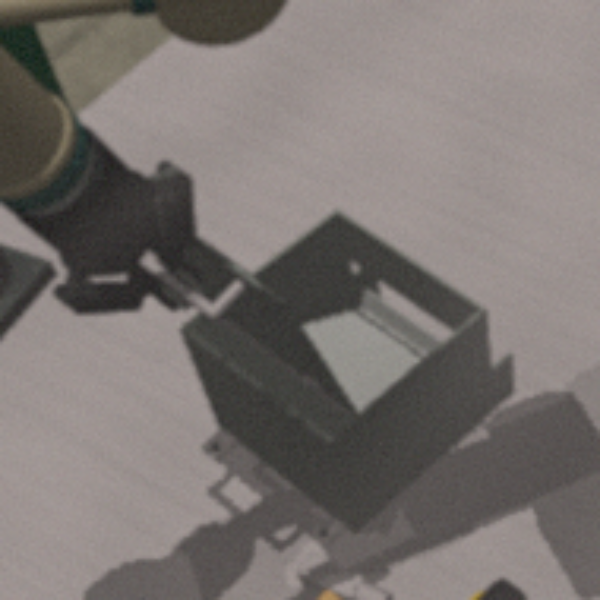

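View pics/w8.png

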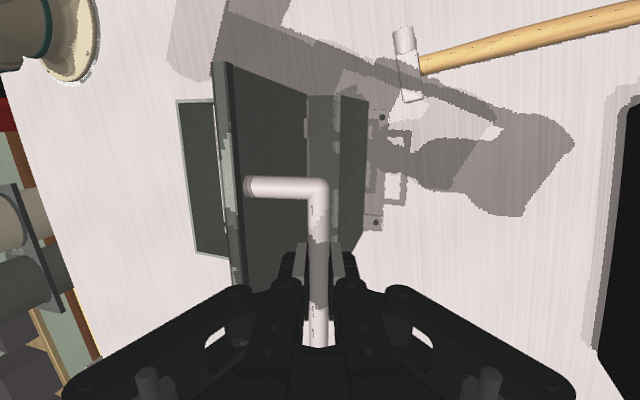

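>>> send_rows([
  {"dp":[0,0,0],"rotation":[0,0,0]},
  {"dp":[0,0,0],"rotation":[0,0,0]},
  {"dp":[0,0,0],"rotation":[0,0,0]},
  {"dp":[0,0,0],"rotation":[0,0,0]},
], fingers=0.45)

```text
clock: 8.75
position: [0.6074, -0.3502, 0.2744]
ee_rot: [-0.13, 0.747, 0.642, -0.111]
contact_force: [1.2, 0.1, -0.1]
width: 0.0237
```

```bash
python3 - <<'E'
from h import *
s=monitor.get_state();print(s['clock'],s['position'],s['width'],s['contact_force'])
p=pic('wrist','w9')
E
```

```text
8.75 [ 0.6074064  -0.35022003  0.27436798] 0.023742893399757773 [ 1.19638663  0.08301579 -0.05634149]
```

View pics/w9.png

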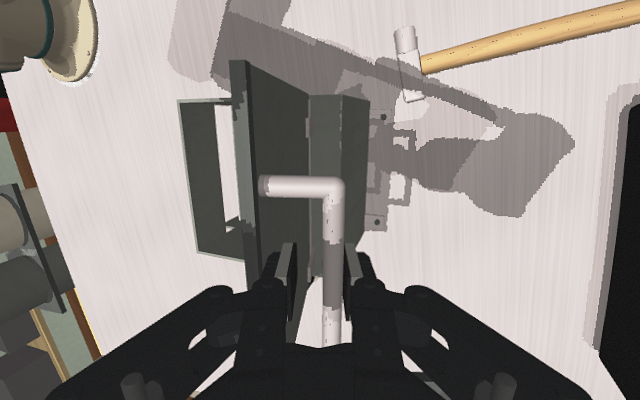

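The lid has fallen back: the bar now lies toward the right-hand finger at (332,240). I'll shift the tool a few mm after it, then back out along the tool axis.

>>> send_rows([
  {"dp":[0.05,-0.008,0],"rotation":[0,0,0]},
  {"dp":[0.05,-0.008,0],"rotation":[0,0,0]},
  {"dp":[0.1,-0.015,0.13],"rotation":[0,0,0]},
  {"dp":[0.15,-0.023,0.26],"rotation":[0,0,0]},
  {"dp":[0.2,-0.03,0.39],"rotation":[0,0,0]},
  {"dp":[0.25,-0.04,0.54],"rotation":[0,0,0]},
  {"dp":[0.25,-0.04,0.8],"rotation":[0,0,0]},
  {"dp":[0.25,-0.04,0.8],"rotation":[0,0,0]},
])

```text
clock: 9.47
position: [0.636, -0.3536, 0.3693]
ee_rot: [-0.135, 0.747, 0.642, -0.113]
contact_force: [1.1, -1.1, -0.4]
width: 0.0234
```

```bash
python3 - <<'E'
from h import *
np.set_printoptions(precision=4,suppress=True)
s=monitor.get_state();print(s['clock'],s['position'],s['width'],s['contact_force'],s['qpos'])
p=pic('scene');c=p['color'][20:210,140:330,::-1];cv2.imwrite('pics/s10.png',cv2.resize(c,(600,600)))
W=cloud(p).reshape(-1,3)
d=W[:,:2]-[.487,-.3365];y=-.154;x=d[:,0]*np.cos(y)+d[:,1]*np.sin(y);yy=-d[:,0]*np.sin(y)+d[:,1]*np.cos(y)
m=(W[:,2]>.21)&(W[:,2]<.34)&(x>.05)&(x<.2)&(abs(yy)<.11)
q=np.c_[x,yy,W[:,2]][m]
for z in np.arange(.21,.34,.015):
    k=q[abs(q[:,2]-z)<.007];print(round(z,3),len(k),k.mean(0) if len(k) else'')
E
```

```text
9.4667 [ 0.636  -0.3536  0.3693] 0.023414714039572907 [ 1.1086 -1.1187 -0.4025] [-0.5362  0.8141  0.2244 -0.1928  2.4242 -0.5102]
0.21 19 [0.0831 0.0334 0.2146]
0.225 57 [0.086  0.0099 0.2251]
0.24 60 [0.0899 0.0189 0.2399]
0.255 61 [0.094  0.0131 0.2548]
0.27 62 [0.0982 0.0112 0.2702]
0.285 59 [0.1021 0.0219 0.2847]
0.3 85 [0.1128 0.0115 0.3006]
0.315 284 [0.1306 0.006  0.3128]
0.33 159 [0.1129 0.0242 0.3297]
```

View pics/s10.png

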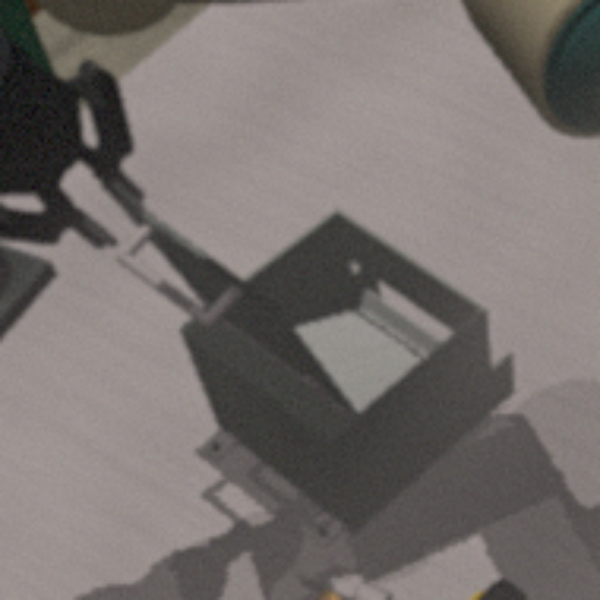

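The lid stands back on its stops: its slope of 0.267 corresponds to about 1.83 rad. Next is case_b. I'll untilt and travel over to it.

>>> send_rows([
  {"dp":[-0.1,1,0],"rotation":[-0.105,-0.67,0]},
  {"dp":[-0.2,1,0],"rotation":[-0.105,-0.67,0]},
  {"dp":[-0.2,1,0],"rotation":[-0.105,-0.67,0]},
  {"dp":[-0.2,1,0],"rotation":[-0.105,-0.67,0]},
  {"dp":[-0.2,1,0],"rotation":[-0.105,-0.67,0]},
])

```text
clock: 9.93
position: [0.6043, -0.226, 0.3695]
ee_rot: [-0.006, 0.758, 0.653, -0.002]
contact_force: [0.3, 0.0, -0.7]
width: 0.0234
```

>>> send_rows([
  {"dp":[-0.2,1,-0.3],"rotation":[0,0,1]},
  {"dp":[-0.2,1,-0.3],"rotation":[0,0,1]},
  {"dp":[-0.2,1,-0.3],"rotation":[0,0,1]},
  {"dp":[-0.2,1,-0.3],"rotation":[0,0,1]},
], fingers=-0.7)

```text
clock: 10.27
position: [0.5874, -0.1079, 0.334]
ee_rot: [-0.003, 0.569, 0.822, -0.0]
contact_force: [-0.5, -0.3, -0.9]
width: 0.0709
```

>>> send_rows([
  {"dp":[-0.2,1,-0.8],"rotation":[0,0,1]},
  {"dp":[-0.2,1,-0.8],"rotation":[0,0,1]},
  {"dp":[-0.2,1,-0.8],"rotation":[0,0,1]},
  {"dp":[-0.2,1,-0.8],"rotation":[0,0,1]},
  {"dp":[-0.2,1,-0.8],"rotation":[0,0,1]},
])

```text
clock: 10.68
position: [0.5628, 0.0098, 0.2351]
ee_rot: [-0.004, 0.35, 0.937, -0.002]
contact_force: [0.2, 1.0, -0.2]
width: 0.0728
```

```bash
python3 - <<'E'
from h import *
np.set_printoptions(precision=4,suppress=True)
s=monitor.get_state();print(s['clock'],s['position'],s['ee_rot'],s['width'],s['contact_force'],s['qpos'])
p=pic('wrist','w11');np.savez('pics/w11.npz',**p)
p=pic('top','t11');np.savez('pics/t11.npz',**p)
E
```

```text
10.6833 [0.5628 0.0098 0.2351] [-0.004   0.3497  0.9368 -0.0017] 0.07281798683901632 [ 0.226   0.9849 -0.2407] [-0.1053  0.2501  1.4806 -0.0013  1.4196 -0.9613]
```

View pics/w11.png

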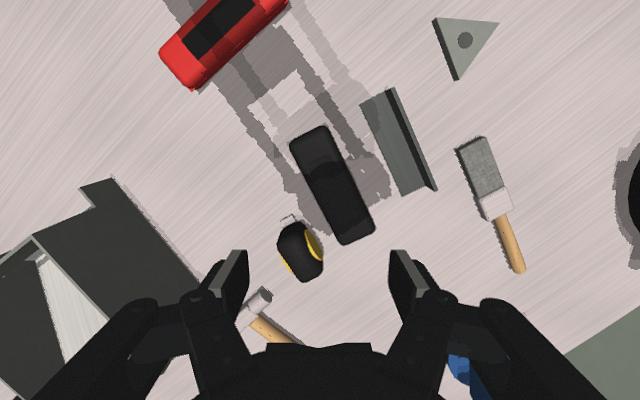

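The wrist view shows case_b at (333,185), the tape at (300,250), and the iron at (400,140) with its upright leg on the far side. The free end is the upper one (312,140).

```bash
python3 - <<'E'
from h import *
np.set_printoptions(precision=4,suppress=True)
p=dict(np.load('pics/w11.npz'));W=cloud(p);r=blob(p,W,(333,185));print(r)
for u,v in((370,140),(400,190),(395,95),(300,225),(275,245)): print(u,v,W[v,u])
yaw=r[4];c=np.array([.588,.0152]);ax=np.array([np.cos(yaw),np.sin(yaw)])
print('tgt',c+ax*.028, 'psi',yaw-np.pi/2)
a=2*np.arctan2(.9368,.3497)-np.pi/2;print('psi now',a)
E
```

```text
(4932, np.int32(3), (587.2316284179688, 13.171367645263672), (55.63347244262695, 156.4330596923828), np.float64(2.895752181774688), np.float64(0.037699565773381793), array([0.5828, 0.015 , 0.0373]))
370 140 [ 0.5756  0.0894 -0.    ]
400 190 [0.6566 0.0785 0.004 ]
395 95 [0.5471 0.1407 0.04  ]
300 225 [ 0.5982 -0.0554  0.0269]
275 245 [ 0.6044 -0.1142 -0.0014]
tgt [0.5608 0.022 ] psi 1.3249558549797915
psi now 0.8562514140463073
```

>>> send_rows([
  {"dp":[-0.02,0.1,-0.3],"rotation":[0,0,0.94]},
  {"dp":[-0.02,0.1,-0.6],"rotation":[0,0,0.94]},
  {"dp":[-0.02,0.1,-0.8],"rotation":[0,0,0.94]},
  {"dp":[-0.02,0.1,-1],"rotation":[0,0,0.94]},
  {"dp":[-0.02,0.1,-1],"rotation":[0,0,0.94]},
  {"dp":[-0.02,0.1,-1],"rotation":[0,0,0.94]},
])

```text
clock: 11.28
position: [0.5646, 0.0158, 0.1189]
ee_rot: [0.001, 0.128, 0.992, -0.003]
contact_force: [0.4, -0.0, 0.6]
width: 0.0719
```

```bash
python3 - <<'E'
from h import *
np.set_printoptions(precision=4,suppress=True)
s=monitor.get_state();q=s['ee_rot'];print(s['clock'],s['position'],2*np.arctan2(q[2],q[1])-np.pi/2,s['width'],s['contact_force'],s['qpos'])
p=pic('wrist','w12');np.savez('pics/w12.npz',**p);W=cloud(p)
# finger tips
g=p['color'].max(2)
import sys
for sd in(-1,1):
  c=318+sd*90
print(proj(p,s['position']+[0,0,.04]),proj(p,[.561,.022,.038]),proj(p,[.588,.0152,.038]))
E
```

```text
11.2833 [0.5646 0.0158 0.1189] 1.3141919717009038 0.07189855808605546 [ 0.3739 -0.0115  0.5874] [-0.0916  0.3267  1.6705 -0.0059  1.1437 -1.4034]
[[318.2484 276.3675]] [[324.6734 196.9247]] [[324.7881 226.6362]]
```

View pics/w12.png

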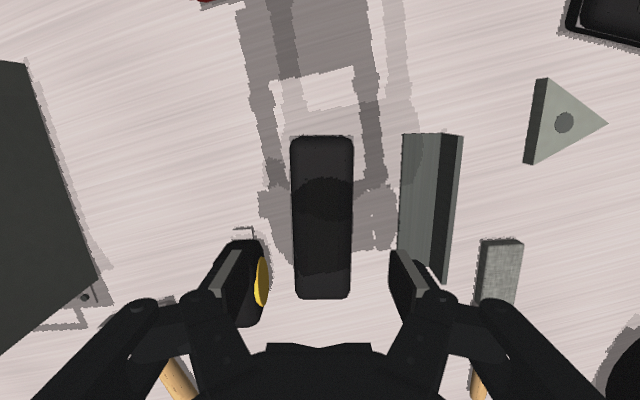

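>>> send_rows([
  {"dp":[-0.03,0.03,-0.2],"rotation":[0,0,0.02]},
  {"dp":[-0.03,0.03,-0.4],"rotation":[0,0,0.02]},
  {"dp":[-0.03,0.03,-0.6],"rotation":[0,0,0.02]},
  {"dp":[-0.03,0.03,-0.75],"rotation":[0,0,0.02]},
  {"dp":[-0.03,0.03,-0.75],"rotation":[0,0,0.02]},
])

```text
clock: 11.75
position: [0.5597, 0.0201, 0.0275]
ee_rot: [-0.001, 0.122, 0.993, -0.003]
contact_force: [-1.0, 1.0, -0.6]
width: 0.0728
```

```bash
python3 - <<'E'
from h import *
np.set_printoptions(precision=4,suppress=True)
s=monitor.get_state();q=s['ee_rot'];print(s['clock'],s['position'],2*np.arctan2(q[2],q[1])-np.pi/2,s['width'],s['contact_force'])
p=pic('wrist','w13');W=cloud(p)
for u,v in((240,255),(235,265),(400,255),(405,265),(318,200)): print(u,v,W[v,u],p['color'][v,u])
E
```

```text
11.75 [0.5597 0.0201 0.0275] 1.3262817981580555 0.07275738715501004 [-1.0199  1.0409 -0.6241]
240 255 [ 0.5398 -0.013   0.0676] [29 30 27]
235 265 [ 0.54   -0.0129  0.0768] [27 26 27]
400 255 [0.5581 0.0603 0.0674] [100  98  94]
405 265 [0.5589 0.0603 0.0754] [101 100  96]
318 200 [0.5312 0.027  0.0369] [51 50 49]
```

View pics/w13.png

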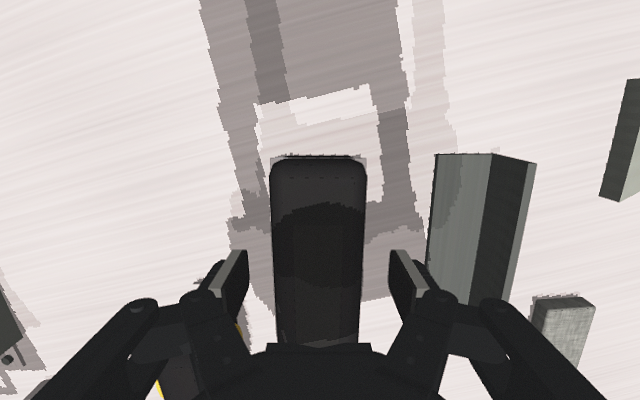

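>>> send_rows([
  {"dp":[0,0,-0.2],"rotation":[0,0,0]},
  {"dp":[0,0,-0.3],"rotation":[0,0,0]},
  {"dp":[0,0,-0.41],"rotation":[0,0,0]},
  {"dp":[0,0,-0.41],"rotation":[0,0,0]},
  {"dp":[0,0,-0.41],"rotation":[0,0,0]},
])

```text
clock: 12.22
position: [0.5618, 0.0203, -0.019]
ee_rot: [0.002, 0.121, 0.993, -0.002]
contact_force: [0.2, 0.5, 0.3]
width: 0.0726
```

>>> send_rows([
  {"dp":[0,0,0],"rotation":[0,0,0]},
  {"dp":[0,0,0],"rotation":[0,0,0]},
  {"dp":[0,0,0],"rotation":[0,0,0]},
  {"dp":[0,0,0],"rotation":[0,0,0]},
  {"dp":[0,0,0],"rotation":[0,0,0]},
], fingers=1, grip_force=40)

```text
clock: 12.63
position: [0.5619, 0.0203, -0.0186]
ee_rot: [0.003, 0.121, 0.993, -0.002]
contact_force: [-0.3, -0.2, 6.8]
width: 0.0556
```

Gripped at 55.6 mm. Lift, then turn crosswise on the way.

>>> send_rows([
  {"dp":[0,0,0.15],"rotation":[0,0,0]},
  {"dp":[0,0,0.4],"rotation":[0,0,0]},
  {"dp":[0,0,0.7],"rotation":[0,0,0]},
  {"dp":[0,0,1],"rotation":[0,0,0]},
  {"dp":[0,0,1],"rotation":[0,0,0]},
])

```text
clock: 13.05
position: [0.5652, 0.0203, 0.1071]
ee_rot: [0.008, 0.121, 0.993, -0.002]
contact_force: [1.2, -0.0, 0.2]
width: 0.0557
```

>>> send_rows([
  {"dp":[-0.2,0,1],"rotation":[0,0,-0.25]},
  {"dp":[-0.2,0,1],"rotation":[0,0,-0.5]},
  {"dp":[-0.2,0,1],"rotation":[0,0,-0.75]},
  {"dp":[-0.2,0,1],"rotation":[0,0,-0.99]},
  {"dp":[-0.2,0,1],"rotation":[0,0,-0.99]},
])

```text
clock: 13.47
position: [0.5369, 0.0206, 0.2224]
ee_rot: [0.003, 0.361, 0.933, -0.001]
contact_force: [-0.0, 0.2, -1.9]
width: 0.0556
```

>>> send_rows([
  {"dp":[-0.2,-0.8,0],"rotation":[0,0,-0.25]},
  {"dp":[-0.2,-0.8,0],"rotation":[0,0,-0.5]},
  {"dp":[-0.2,-0.8,0],"rotation":[0,0,-0.75]},
  {"dp":[-0.2,-0.8,0],"rotation":[0,0,-0.99]},
  {"dp":[-0.2,-0.8,0],"rotation":[0,0,-0.99]},
])

```text
clock: 13.88
position: [0.5105, -0.0762, 0.2175]
ee_rot: [-0.003, 0.578, 0.816, -0.003]
contact_force: [-0.6, 0.5, -0.4]
width: 0.0552
```

>>> send_rows([
  {"dp":[0,-1,0],"rotation":[0,0,-0.25]},
  {"dp":[0,-1,0],"rotation":[0,0,-0.5]},
  {"dp":[0,-1,0],"rotation":[0,0,-0.75]},
  {"dp":[0,-1,0],"rotation":[0,0,-0.97]},
  {"dp":[0,-1,0],"rotation":[0,0,-0.97]},
])

```text
clock: 14.3
position: [0.5114, -0.1964, 0.2175]
ee_rot: [-0.003, 0.757, 0.654, -0.002]
contact_force: [1.0, 0.2, -1.5]
width: 0.0556
```

```bash
python3 - <<'E'
from h import *
np.set_printoptions(precision=4,suppress=True)
s=monitor.get_state();q=s['ee_rot'];print(s['clock'],s['position'],2*np.arctan2(q[2],q[1])-np.pi/2,s['width'],s['contact_force'],s['qpos'])
p=pic('wrist','w14');p=pic('scene','s14')
E
```

```text
14.3 [ 0.5114 -0.1964  0.2175] -0.14550132715445185 0.055620483226907234 [ 0.9508  0.1618 -1.4721] [-0.4923  0.2353  1.5444 -0.002   1.369  -0.3463]
```

View pics/w14.png

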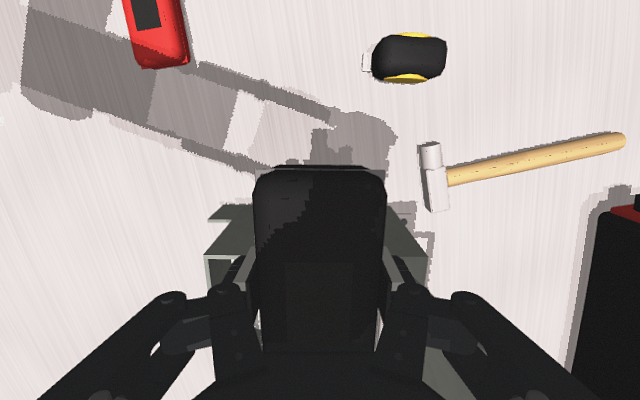

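View pics/s14.png

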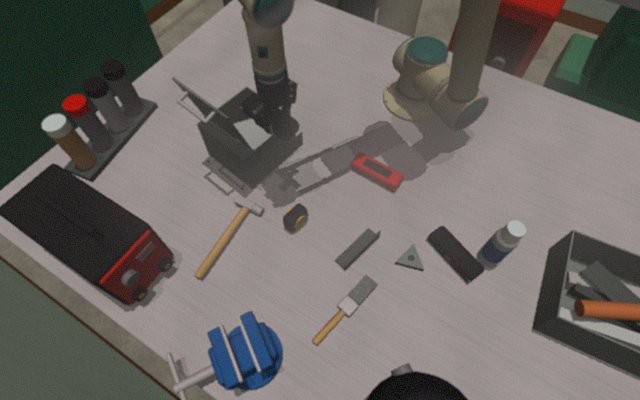

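>>> send_rows([
  {"dp":[0.02,-0.3,0],"rotation":[-0.04,-0.23,0]},
  {"dp":[0.02,-0.6,0],"rotation":[-0.07,-0.46,0]},
  {"dp":[0.02,-0.97,0],"rotation":[-0.11,-0.7,0]},
  {"dp":[0.02,-0.97,0],"rotation":[-0.144,-0.93,0]},
  {"dp":[0.02,-0.97,0],"rotation":[-0.144,-0.93,0]},
  {"dp":[0.02,-0.97,0],"rotation":[-0.144,-0.93,0]},
])

```text
clock: 14.9
position: [0.5121, -0.3094, 0.2175]
ee_rot: [0.174, 0.736, 0.637, 0.149]
contact_force: [0.5, 0.0, -0.6]
width: 0.0556
```

```bash
cat >> h.py <<'E'
from scipy.spatial.transform import Rotation as Ro
O=np.array([.487,-.3365,0]);DY=-.154;RD=Ro.from_euler('z',DY).as_matrix()
def todisp(X): return (np.atleast_2d(X)-O)@RD
def toolR(s): q=s['ee_rot'];return Ro.from_quat([q[1],q[2],q[3],q[0]]).as_matrix()
def casepose(s,dz=.0186,off=.027):
    T=toolR(s);up=-T[:,2];D=RD.T@T
    g=s['position']+dz*up
    return todisp(g)[0],RD.T@up,D[:,1]
E
python3 - <<'E'
from h import *
np.set_printoptions(precision=4,suppress=True)
s=monitor.get_state();print(s['clock'],s['position'],s['ee_rot'],s['width'],s['contact_force'],s['qpos'])
print('grip underside pt, up, jaw axis in disp',*casepose(s))
p=pic('wrist','w15');W=cloud(p);D=todisp(W.reshape(-1,3)).reshape(W.shape)
np.savez('pics/w15.npz',**p)
g=p['color'].max(2)
for v in range(170,330,20): print(v,[D[v,u].round(3) for u in(262,318,375)],g[v,[262,318,375]])
p=pic('scene');c=p['color'][20:210,140:330,::-1];cv2.imwrite('pics/s15.png',cv2.resize(c,(600,600)))
E
```

```text
14.9 [ 0.5121 -0.3094  0.2175] [0.1736 0.7365 0.6366 0.1489] 0.055616033167846406 [ 0.4658  0.0325 -0.6268] [-0.849   0.1023  1.8177  0.377   0.8939 -0.8931]
grip underside pt, up, jaw axis in disp [0.0123 0.0306 0.2341] [-0.4454 -0.0023  0.8953] [0.8953 0.0083 0.4454]
170 [array([-0.019,  0.082,  0.243]), array([0.001, 0.083, 0.256]), array([0.024, 0.082, 0.264])] [153  47 133]
190 [array([-0.024,  0.077,  0.257]), array([-0.005,  0.077,  0.267]), array([0.015, 0.078, 0.277])] [42 45 49]
210 [array([-0.024,  0.069,  0.257]), array([-0.005,  0.07 ,  0.269]), array([0.015, 0.07 , 0.278])] [43 53 55]
230 [array([-0.024,  0.06 ,  0.256]), array([-0.005,  0.062,  0.268]), array([0.016, 0.061, 0.277])] [35 54 54]
250 [array([-0.024,  0.051,  0.255]), array([-0.005,  0.053,  0.268]), array([0.017, 0.052, 0.277])] [33 53 51]
270 [array([-0.025,  0.042,  0.255]), array([-0.005,  0.044,  0.268]), array([0.018, 0.042, 0.276])] [31 37 33]
290 [array([-0.025,  0.032,  0.255]), array([-0.005,  0.035,  0.269]), array([0.019, 0.032, 0.276])] [30 33 31]
310 [array([-0.026,  0.022,  0.255]), array([-0.005,  0.025,  0.269]), array([0.02 , 0.021, 0.276])] [32 41 29]
```

View pics/w15.png

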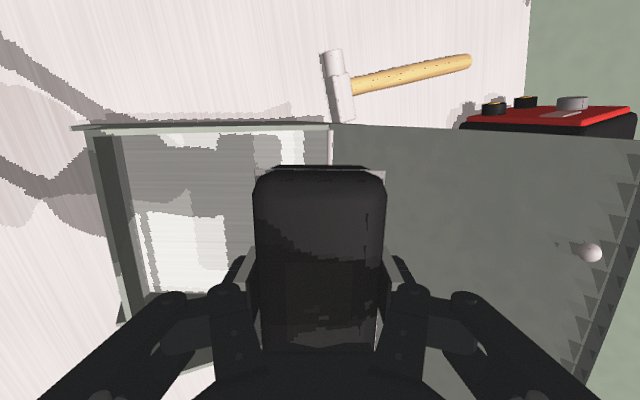

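View pics/s15.png

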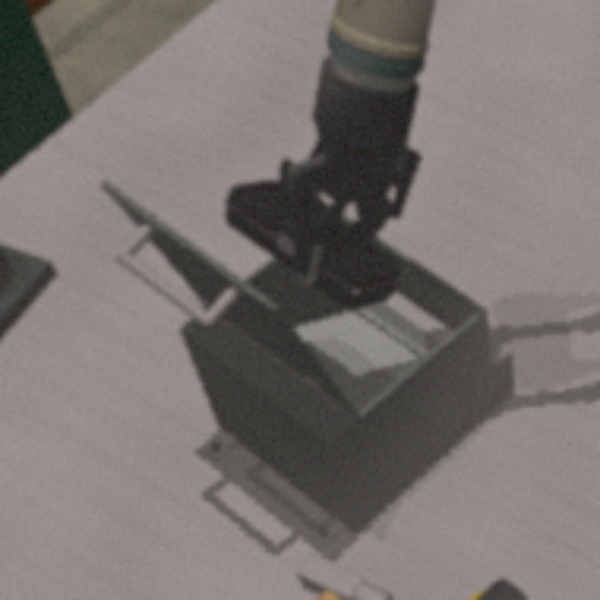

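The measured case top agrees with the prediction: underside centre (12, 3, 234) mm in the dispenser frame, tilt 26.5°. Lowering straight down is clear.

>>> send_rows([
  {"dp":[0.02,-0.02,-0.2],"rotation":[0,0,0]},
  {"dp":[0.02,-0.02,-0.4],"rotation":[0,0,0]},
  {"dp":[0.02,-0.02,-0.6],"rotation":[0,0,0]},
  {"dp":[0.02,-0.02,-0.8],"rotation":[0,0,0]},
  {"dp":[0.02,-0.02,-1],"rotation":[0,0,0]},
  {"dp":[0.02,-0.02,-1],"rotation":[0,0,0]},
  {"dp":[0.02,-0.02,-1],"rotation":[0,0,0]},
])

```text
clock: 15.58
position: [0.5186, -0.3133, 0.099]
ee_rot: [0.175, 0.735, 0.637, 0.15]
contact_force: [-0.0, -0.5, -1.0]
width: 0.0552
```

```bash
python3 - <<'E'
from h import *
np.set_printoptions(precision=4,suppress=True)
s=monitor.get_state();print(s['clock'],s['position'],s['width'],s['contact_force'])
print(*casepose(s))
p=pic('wrist','w16');W=cloud(p);D=todisp(W.reshape(-1,3)).reshape(W.shape)
print([D[v,318].round(3) for v in(210,250,290)])
E
```

```text
15.5833 [ 0.5186 -0.3133  0.099 ] 0.055184359924528484 [-0.0413 -0.485  -0.9861]
[0.0193 0.0278 0.1156] [-0.4485 -0.0016  0.8938] [0.8937 0.0109 0.4484]
[array([0.002, 0.067, 0.149]), array([0.002, 0.05 , 0.15 ]), array([0.002, 0.031, 0.15 ])]
```

View pics/w16.png

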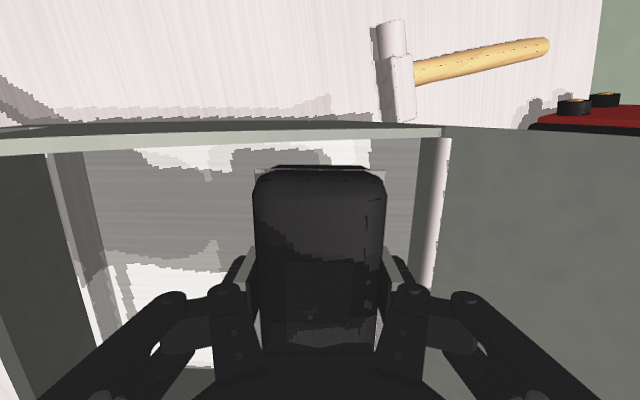

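```bash
python3 - <<'E'
from h import *
np.set_printoptions(precision=3,suppress=True)
p=pic('wrist');W=cloud(p);D=todisp(W.reshape(-1,3)).reshape(W.shape)
for u,v in((400,270),(405,285),(420,290),(440,295),(465,298),(485,310),(520,330),(560,360),(600,390),(435,200),(420,250)): print(u,v,D[v,u],p['color'][v,u])
E
```

```text
400 270 [0.04  0.034 0.159] [41 41 43]
405 285 [0.029 0.038 0.173] [36 36 37]
420 290 [0.029 0.04  0.181] [37 39 38]
440 295 [0.065 0.016 0.163] [111 111 105]
465 298 [0.039 0.041 0.192] [34 35 37]
485 310 [0.042 0.039 0.199] [35 36 38]
520 330 [0.043 0.039 0.21 ] [68 68 66]
560 360 [0.079 0.011 0.212] [110 111 105]
600 390 [0.084 0.005 0.226] [109 112 103]
435 200 [0.062 0.064 0.155] [215 202 199]
420 250 [0.062 0.036 0.15 ] [92 87 88]
```

>>> send_rows([
  {"dp":[-0.02,0,-0.1],"rotation":[0,0,0]},
  {"dp":[-0.03,0,-0.2],"rotation":[0,0,0]},
  {"dp":[-0.03,0,-0.27],"rotation":[0,0,0]},
  {"dp":[-0.03,0,-0.3],"rotation":[0,0,0]},
  {"dp":[-0.03,0,-0.32],"rotation":[0,0,0]},
  {"dp":[-0.03,0,-0.32],"rotation":[0,0,0]},
])

```text
clock: 16.18
position: [0.5135, -0.3145, 0.0612]
ee_rot: [0.176, 0.736, 0.636, 0.149]
contact_force: [0.2, 0.3, -0.9]
width: 0.0557
```

```bash
python3 - <<'E'
from h import *
np.set_printoptions(precision=4,suppress=True)
s=monitor.get_state();print(s['clock'],s['position'],s['width'],s['contact_force'],s['moment'])
print(*casepose(s))
E
```

```text
16.1833 [ 0.5135 -0.3145  0.0612] 0.055652126985030845 [ 0.2368  0.3142 -0.9281] [0.1146 0.2955 0.0265]
[0.0144 0.0258 0.0778] [-0.4497  0.001   0.8932] [0.8931 0.0081 0.4497]
```

>>> send_rows([
  {"dp":[0,0,-0.015],"rotation":[0,0,0]},
  {"dp":[0,0,-0.03],"rotation":[0,0,0]},
  {"dp":[0,0,-0.045],"rotation":[0,0,0]},
  {"dp":[0,0,-0.055],"rotation":[0,0,0]},
  {"dp":[0,0,-0.055],"rotation":[0,0,0]},
  {"dp":[0,0,-0.055],"rotation":[0,0,0]},
])

```text
clock: 16.68
position: [0.513, -0.3142, 0.0541]
ee_rot: [0.176, 0.737, 0.636, 0.149]
contact_force: [-0.2, -0.4, -2.1]
width: 0.0554
```

>>> send_rows([
  {"dp":[0,0,0],"rotation":[0,0,0]},
  {"dp":[0,0,0],"rotation":[0,0,0]},
  {"dp":[0,0,0],"rotation":[0,0,0]},
  {"dp":[-0.03,0,0.06],"rotation":[0,0,0]},
  {"dp":[-0.06,0.01,0.12],"rotation":[0,0,0]},
  {"dp":[-0.09,0.014,0.18],"rotation":[0,0,0]},
  {"dp":[-0.12,0.02,0.24],"rotation":[0,0,0]},
  {"dp":[-0.12,0.02,0.34],"rotation":[0,0,0]},
], fingers=-0.6)

```text
clock: 17.35
position: [0.4991, -0.3124, 0.096]
ee_rot: [0.177, 0.736, 0.636, 0.149]
contact_force: [-1.0, -0.2, -0.4]
width: 0.0683
```

```bash
python3 - <<'E'
from h import *
np.set_printoptions(precision=4,suppress=True)
s=monitor.get_state();print(s['clock'],s['position'],s['width'],s['contact_force'])
p=pic('wrist','w17')
p=pic('scene');c=p['color'][20:210,140:330,::-1];cv2.imwrite('pics/s17.png',cv2.resize(c,(600,600)))
E
```

```text
17.35 [ 0.4991 -0.3124  0.096 ] 0.06826076254087508 [-1.0036 -0.2198 -0.385 ]
```

View pics/w17.png

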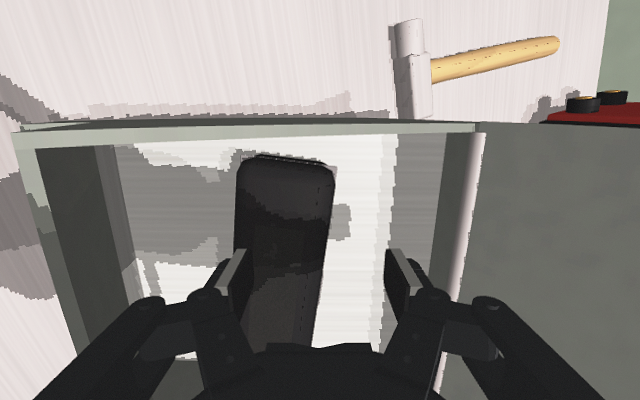

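View pics/s17.png

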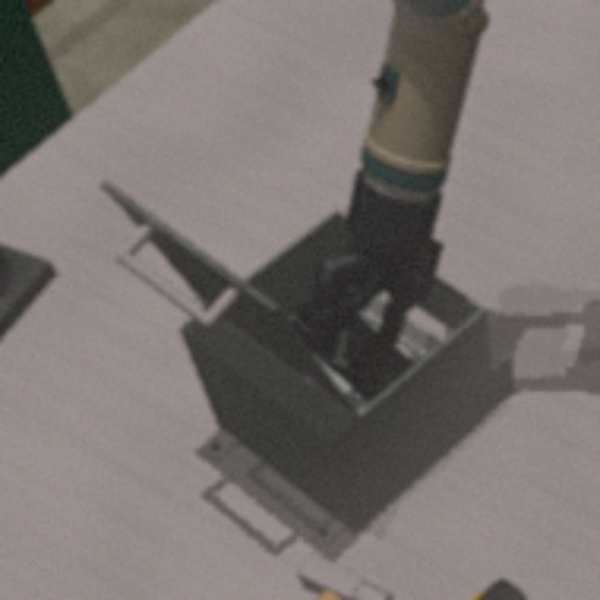

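The case leans on the front finger, slightly turned. Lifting off straight up so it slides home.

>>> send_rows([
  {"dp":[-0.02,0,0.15],"rotation":[0,0,0]},
  {"dp":[-0.04,0,0.3],"rotation":[0,0,0]},
  {"dp":[0,0,0.6],"rotation":[0,0,0]},
  {"dp":[0,0,1],"rotation":[0,0,0]},
  {"dp":[0,0,1],"rotation":[0,0,0]},
  {"dp":[0,0,1],"rotation":[0,0,0]},
])

```text
clock: 17.95
position: [0.5, -0.3134, 0.2186]
ee_rot: [0.18, 0.735, 0.636, 0.149]
contact_force: [0.3, 0.5, 0.3]
width: 0.0683
```

```bash
python3 - <<'E'
from h import *
np.set_printoptions(precision=4,suppress=True)
s=monitor.get_state();print(s['clock'],s['position'],s['width'],s['contact_force'])
p=pic('wrist','w18');np.savez('pics/w18.npz',**p)
E
```

```text
17.95 [ 0.5    -0.3134  0.2186] 0.06829522034546662 [0.3005 0.5198 0.2789]
```

View pics/w18.png

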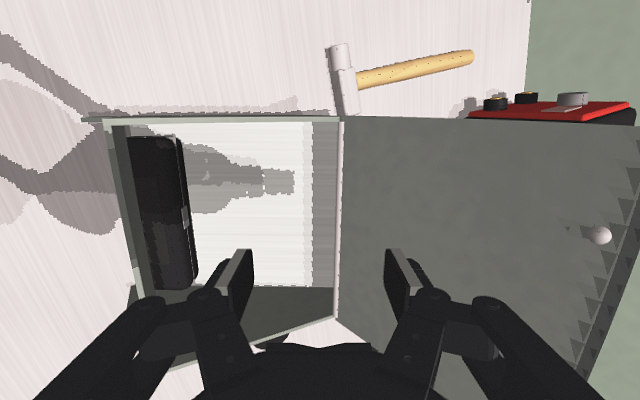

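```bash
cat >> h.py <<'E'
def incase(p):
    W=cloud(p);D=todisp(W.reshape(-1,3));g=p['color'].reshape(-1,3).max(1)
    n=np.array([-.454,0,.891]);h=(D-[-.1,0,.012])@n   # height above slope
    s=(D-[-.1,0,.012])@np.array([.891,0,.454])
    m=(h>.028)&(h<.05)&(s>0)&(s<.13)&(abs(D[:,1])<.094)&(g<90)
    S=np.c_[s,D[:,1],h][m]
    return S
E
python3 - <<'E'
from h import *
np.set_printoptions(precision=4,suppress=True)
p=dict(np.load('pics/w18.npz'));S=incase(p)
print(len(S),np.percentile(S,[1,50,99],axis=0))
r=cv2.minAreaRect((S[:,:2]*1000).astype(np.float32));print(r)
c=S[:,:2]-S[:,:2].mean(0);V=np.linalg.eigh(c.T@c)[1][:,1];print('yaw',np.arctan2(V[0],V[1]))
E
```

```text
6261 [[ 0.0198 -0.0761  0.0287]
 [ 0.0401  0.0104  0.0376]
 [ 0.0559  0.0769  0.0396]]
((37.76198196411133, -0.303070068359375), (42.118751525878906, 157.59158325195312), 1.891414761543274)
yaw -0.007301867645472509
```

case_b is home: far edge at 57 mm along the slope, yaw about 0.03, flat. Now case_a.

>>> send_rows([
  {"dp":[0,0.4,0.3],"rotation":[0.144,0.94,0]},
  {"dp":[0,1,0.3],"rotation":[0.144,0.94,0]},
  {"dp":[0,1,0.3],"rotation":[0.144,0.94,0]},
  {"dp":[0,1,0.3],"rotation":[0.144,0.94,0]},
  {"dp":[0,1,0.3],"rotation":[0.144,0.94,0]},
], fingers=-0.75)

```text
clock: 18.42
position: [0.5021, -0.1887, 0.2484]
ee_rot: [-0.006, 0.755, 0.656, -0.005]
contact_force: [1.2, 0.2, -1.1]
width: 0.0748
```

>>> send_rows([
  {"dp":[-0.05,1,0],"rotation":[0,0,-0.2]},
  {"dp":[-0.05,1,0],"rotation":[0,0,-0.47]},
  {"dp":[-0.05,1,0],"rotation":[0,0,-0.47]},
  {"dp":[-0.05,1,0],"rotation":[0,0,-0.47]},
])

```text
clock: 18.75
position: [0.4898, -0.0651, 0.2481]
ee_rot: [-0.008, 0.827, 0.563, -0.004]
contact_force: [-1.4, -1.2, 0.0]
width: 0.0744
```

>>> send_rows([
  {"dp":[-0.05,1,0],"rotation":[0,0,0]},
  {"dp":[-0.05,1,0],"rotation":[0,0,0]},
  {"dp":[-0.05,1,0],"rotation":[0,0,0]},
  {"dp":[-0.05,1,0],"rotation":[0,0,0]},
])

```text
clock: 19.08
position: [0.4842, 0.0537, 0.2486]
ee_rot: [-0.007, 0.826, 0.563, -0.004]
contact_force: [-1.2, -1.1, -0.6]
width: 0.0752
```

>>> send_rows([
  {"dp":[-0.05,1,0],"rotation":[0,0,0]},
  {"dp":[-0.05,1,0],"rotation":[0,0,0]},
  {"dp":[-0.05,1,0],"rotation":[0,0,0]},
  {"dp":[-0.05,1,0],"rotation":[0,0,0]},
])

```text
clock: 19.42
position: [0.4791, 0.173, 0.2486]
ee_rot: [-0.006, 0.827, 0.563, -0.004]
contact_force: [0.8, -1.1, 1.5]
width: 0.0748
```

>>> send_rows([
  {"dp":[-0.05,0.9,-0.3],"rotation":[0,0,0]},
  {"dp":[-0.05,0.9,-0.3],"rotation":[0,0,0]},
  {"dp":[-0.05,0.9,-0.3],"rotation":[0,0,0]},
  {"dp":[-0.05,0.9,-0.3],"rotation":[0,0,0]},
])

```text
clock: 19.75
position: [0.4725, 0.2789, 0.2104]
ee_rot: [-0.006, 0.827, 0.562, -0.006]
contact_force: [0.0, -0.6, -0.2]
width: 0.0749
```

```bash
python3 - <<'E'
from h import *
np.set_printoptions(precision=4,suppress=True)
s=monitor.get_state();q=s['ee_rot'];print(s['clock'],s['position'],q,2*np.arctan2(q[2],q[1])-np.pi/2,s['width'],s['qpos'])
p=pic('wrist','w19');np.savez('pics/w19.npz',**p)
for n,o in(('case_a',0),('spray_can',0)): print(n,[(round(d['score'],2),[int(x) for x in d['box']]) for d in models.find_in(n,p)])
E
```

```text
19.75 [0.4725 0.2789 0.2104] [-0.0058  0.827   0.5622 -0.0062] -0.376752875923148 0.07492255344262636 [0.4001 0.244  1.5504 0.009  1.3616 0.7749]
case_a [(0.98, [269, 298, 322, 349]), (0.79, [279, 49, 332, 189])]
spray_can [(0.72, [399, 230, 516, 265]), (0.57, [136, 0, 269, 98])]
```

View pics/w19.png

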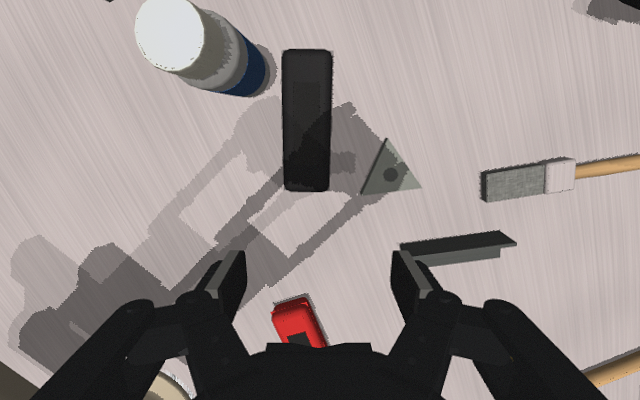

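The wrist view shows case_a at (307,120), the can at its far end (200,50), and the magnet at (390,170) beside its near end. The red look-alike at (300,320) is not a target.

```bash
python3 - <<'E'
from h import *
np.set_printoptions(precision=4,suppress=True)
p=dict(np.load('pics/w19.npz'));W=cloud(p);r=blob(p,W,(307,120));print(r)
yaw=r[4];c=np.array(r[2])/1000;ax=np.array([np.cos(yaw),np.sin(yaw)]);nx=np.array([ax[1],-ax[0]])
print('psi',yaw-np.pi/2)
for off in(-.02,-.03): print(off,c+ax*off)
m=(W[:,:,2]>.008)&(W[:,:,2]<.024)
d=(W[:,:,:2]-c);a=d@ax;n=d@nx
k=m&(n>.035)&(n<.12)&(abs(a)<.12)
print('magnet along/perp',np.percentile(a[k],[1,99]),np.percentile(n[k],[1,99]))
for lo in np.arange(-.1,.06,.015):
    kk=k&(a>lo)&(a<lo+.015)
    if kk.sum()>5: print(round(lo,3),np.percentile(n[kk],3),np.median(W[:,:,2][kk]))
k=(W[:,:,2]>.05)&(W[:,:,2]<.2)&(n<-.02)&(n>-.15)&(abs(a)<.15);print('can',np.percentile(a[k],[1,50,99]),np.percentile(n[k],[1,50,99]))
E
```

```text
(6808, np.int32(2), (480.4925231933594, 343.2295227050781), (158.30093383789062, 55.934913635253906), np.float64(1.1799436091623199), np.float64(0.037776555442182974), array([0.4825, 0.3475, 0.0374]))
psi -0.3908527176325767
-0.02 [0.4729 0.3247]
-0.03 [0.4691 0.3155]
magnet along/perp [-0.0841 -0.0197] [0.072  0.1193]
-0.1 0.06932452453869682 0.015383800694615164
-0.085 0.07206539459018041 0.015692683153603008
-0.07 0.07803942926710274 0.016109785134281424
-0.055 0.08432355845385431 0.015988025439619753
-0.04 0.08923263928854303 0.016076197066623655
-0.025 0.09281101411020633 0.01573777021503362
can [0.0303 0.0537 0.079 ] [-0.0917 -0.0612 -0.0446]
```

>>> send_rows([
  {"dp":[-0.04,0.28,-0.2],"rotation":[0,0,-0.03]},
  {"dp":[-0.04,0.28,-0.4],"rotation":[0,0,-0.03]},
  {"dp":[-0.04,0.28,-0.7],"rotation":[0,0,-0.03]},
  {"dp":[-0.04,0.28,-1],"rotation":[0,0,-0.03]},
  {"dp":[-0.04,0.28,-1],"rotation":[0,0,-0.03]},
  {"dp":[-0.04,0.28,-1],"rotation":[0,0,-0.03]},
])

```text
clock: 20.4
position: [0.469, 0.3076, 0.0939]
ee_rot: [-0.004, 0.833, 0.554, -0.006]
contact_force: [0.2, 0.7, -0.4]
width: 0.0748
```

```bash
python3 - <<'E'
from h import *
np.set_printoptions(precision=4,suppress=True)
s=monitor.get_state();q=s['ee_rot'];print(s['clock'],s['position'],q,2*np.arctan2(q[2],q[1])-np.pi/2,s['width'],s['contact_force'])
p=pic('wrist','w20');W=cloud(p)
for u in(240,400): print(W[255,u],p['color'][255,u])
E
```

```text
20.4 [0.469  0.3076 0.0939] [-0.0037  0.8328  0.5535 -0.0055] -0.3975802799558781 0.07484285940077992 [ 0.1781  0.7355 -0.3887]
[0.4395 0.3318 0.133 ] [24 23 25]
[0.5096 0.3029 0.1332] [56 55 53]
```

View pics/w20.png

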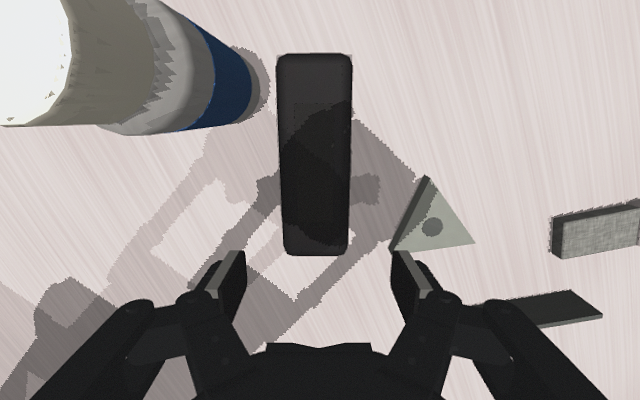

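>>> send_rows([
  {"dp":[-0.015,0.03,-0.25],"rotation":[0,-0.02,0.01]},
  {"dp":[-0.015,0.03,-0.5],"rotation":[0,-0.02,0.01]},
  {"dp":[-0.015,0.03,-0.7],"rotation":[0,-0.02,0.01]},
  {"dp":[-0.015,0.03,-0.85],"rotation":[0,-0.02,0.01]},
  {"dp":[-0.015,0.03,-0.92],"rotation":[0,-0.02,0.01]},
  {"dp":[-0.015,0.03,-0.92],"rotation":[0,-0.02,0.01]},
])

```text
clock: 20.95
position: [0.4689, 0.3132, -0.015]
ee_rot: [-0.001, 0.831, 0.556, 0.001]
contact_force: [-0.4, 0.3, -0.3]
width: 0.0747
```

>>> send_rows([
  {"dp":[0,0,0],"rotation":[0,0,0]},
  {"dp":[0,0,0],"rotation":[0,0,0]},
  {"dp":[0,0,0],"rotation":[0,0,0]},
  {"dp":[0,0,0],"rotation":[0,0,0]},
  {"dp":[0,0,0],"rotation":[0,0,0]},
], fingers=1, grip_force=40)

```text
clock: 21.37
position: [0.47, 0.3143, -0.0132]
ee_rot: [-0.0, 0.831, 0.556, 0.003]
contact_force: [0.9, -1.3, 8.2]
width: 0.055
```

```bash
python3 - <<'E'
from h import *
np.set_printoptions(precision=4,suppress=True)
s=monitor.get_state();q=s['ee_rot'];print(s['clock'],s['position'],q,2*np.arctan2(q[2],q[1])-np.pi/2,s['width'],s['contact_force'])
p=pic('wrist','w21')
E
```

```text
21.3667 [ 0.47    0.3143 -0.0132] [-0.0005  0.831   0.5563  0.0033] -0.39092976291477965 0.05496782571599262 [ 0.8681 -1.298   8.2088]
```

View pics/w21.png

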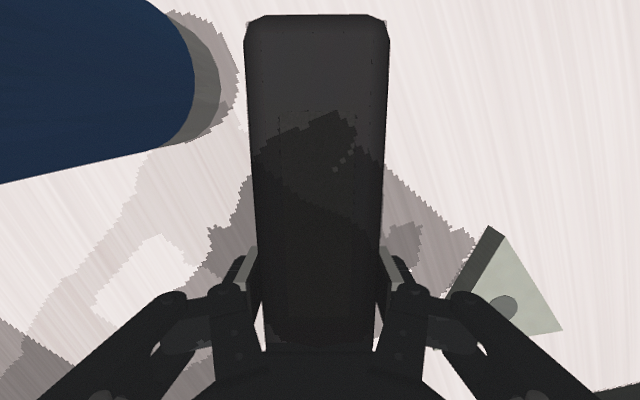

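Gripped (55 mm). Straight up, then away from the can before turning.

>>> send_rows([
  {"dp":[0,0,0.15],"rotation":[0,0,0]},
  {"dp":[0,0,0.4],"rotation":[0,0,0]},
  {"dp":[0,0,0.7],"rotation":[0,0,0]},
  {"dp":[0,0,1],"rotation":[0,0,0]},
  {"dp":[0,0,1],"rotation":[0,0,0]},
])

```text
clock: 21.83
position: [0.4728, 0.316, 0.1126]
ee_rot: [0.0, 0.831, 0.556, 0.008]
contact_force: [1.7, 0.1, -1.0]
width: 0.0553
```

>>> send_rows([
  {"dp":[0,0,0.3],"rotation":[0,0,0]},
  {"dp":[0,-0.3,0.6],"rotation":[0,0,0]},
  {"dp":[0,-0.6,1],"rotation":[0,0,0]},
  {"dp":[0,-1,1],"rotation":[0,0,0]},
  {"dp":[0,-1,1],"rotation":[0,0,0]},
])

```text
clock: 22.25
position: [0.4687, 0.1913, 0.2276]
ee_rot: [0.001, 0.831, 0.557, 0.003]
contact_force: [-0.1, -1.1, -2.1]
width: 0.0551
```

>>> send_rows([
  {"dp":[0.1,-0.3,0],"rotation":[0,0,0.2]},
  {"dp":[0.1,-0.6,0],"rotation":[0,0,0.47]},
  {"dp":[0.1,-1,0],"rotation":[0,0,0.47]},
  {"dp":[0.1,-1,0],"rotation":[0,0,0.47]},
])

```text
clock: 22.58
position: [0.4796, 0.068, 0.2248]
ee_rot: [0.001, 0.761, 0.649, -0.001]
contact_force: [-0.1, 0.0, -1.2]
width: 0.0554
```

>>> send_rows([
  {"dp":[0.1,-0.4,0],"rotation":[0,0,0]},
  {"dp":[0.1,-0.7,0],"rotation":[0,0,0]},
  {"dp":[0.1,-1,0],"rotation":[0,0,0]},
  {"dp":[0.1,-1,0],"rotation":[0,0,0]},
])

```text
clock: 22.92
position: [0.4923, -0.0532, 0.2246]
ee_rot: [0.001, 0.762, 0.648, -0.001]
contact_force: [-0.5, 0.4, -1.9]
width: 0.0552
```

>>> send_rows([
  {"dp":[0.1,-0.4,0],"rotation":[0,0,0]},
  {"dp":[0.1,-0.7,0],"rotation":[0,0,0]},
  {"dp":[0.1,-1,0],"rotation":[0,0,0]},
  {"dp":[0.1,-1,0],"rotation":[0,0,0]},
])

```text
clock: 23.25
position: [0.5046, -0.173, 0.2244]
ee_rot: [0.001, 0.762, 0.648, -0.001]
contact_force: [-0.4, 0.4, -1.1]
width: 0.0552
```

```bash
python3 - <<'E'
from h import *
np.set_printoptions(precision=4,suppress=True)
s=monitor.get_state();q=s['ee_rot'];print(s['clock'],s['position'],q,2*np.arctan2(q[2],q[1])-np.pi/2,s['width'],s['contact_force'],s['qpos'])
# target: underside centre x=.012,y=0 ; grip offset -.031
up=np.array([-.454,0,.891]);dz=.014
c=np.array([.012,0,.012+.51*.112]);g=c+[0,-.031,0]-dz*up
print('target rep',RD@g+O)
E
```

```text
23.25 [ 0.5046 -0.173   0.2244] [ 0.0013  0.7618  0.6478 -0.0008] -0.16131043102136888 0.05523148474199681 [-0.3807  0.3883 -1.1498] [-0.459   0.2046  1.5685 -0.0025  1.3667 -0.2972]
target rep [ 0.5004 -0.3699  0.0566]
```

>>> send_rows([
  {"dp":[-0.02,-0.3,0],"rotation":[0,0,0.014]},
  {"dp":[-0.02,-0.6,0],"rotation":[0,0,0.014]},
  {"dp":[-0.02,-0.82,0],"rotation":[0,0,0.014]},
  {"dp":[-0.02,-0.82,0],"rotation":[0,0,0.014]},
])

```text
clock: 23.58
position: [0.5019, -0.2696, 0.2242]
ee_rot: [0.001, 0.759, 0.651, -0.0]
contact_force: [0.7, 0.1, -0.5]
width: 0.0551
```

>>> send_rows([
  {"dp":[-0.02,-0.3,0],"rotation":[-0.04,-0.23,0]},
  {"dp":[-0.02,-0.6,0],"rotation":[-0.07,-0.46,0]},
  {"dp":[-0.02,-0.82,0],"rotation":[-0.11,-0.7,0]},
  {"dp":[-0.02,-0.82,0],"rotation":[-0.144,-0.93,0]},
  {"dp":[-0.02,-0.82,0],"rotation":[-0.144,-0.93,0]},
  {"dp":[-0.02,-0.82,0],"rotation":[-0.144,-0.93,0]},
])

```text
clock: 24.08
position: [0.4972, -0.3614, 0.2233]
ee_rot: [0.174, 0.738, 0.634, 0.152]
contact_force: [0.7, -0.2, -0.1]
width: 0.0554
```

```bash
python3 - <<'E'
from h import *
np.set_printoptions(precision=4,suppress=True)
s=monitor.get_state();print(s['clock'],s['position'],s['width'],s['contact_force'],s['qpos'])
print(*casepose(s,.014))
p=pic('wrist','w22');W=cloud(p);D=todisp(W.reshape(-1,3)).reshape(W.shape);g=p['color'].max(2)
for v in range(40,330,25): print(v,[D[v,u].round(3) for u in(262,318,375)],g[v,[262,318,375]])
E
```

```text
24.0833 [ 0.4972 -0.3614  0.2233] 0.05538220976562744 [ 0.7406 -0.2226 -0.0926] [-0.9507  0.1344  1.7662  0.412   0.9477 -0.992 ]
[ 0.0076 -0.0231  0.2358] [-0.45   -0.0049  0.893 ] [0.893 0.001 0.45 ]
40 [array([-0.027,  0.077,  0.26 ]), array([-0.009,  0.077,  0.269]), array([0.009, 0.077, 0.277])] [53 59 58]
65 [array([-0.027,  0.068,  0.26 ]), array([-0.009,  0.068,  0.268]), array([0.009, 0.069, 0.277])] [52 58 58]
90 [array([-0.027,  0.06 ,  0.259]), array([-0.008,  0.06 ,  0.268]), array([0.011, 0.06 , 0.276])] [51 55 56]
115 [array([-0.027,  0.051,  0.258]), array([-0.01 ,  0.051,  0.27 ]), array([0.011, 0.051, 0.276])] [51 56 51]
140 [array([-0.028,  0.042,  0.259]), array([-0.01 ,  0.042,  0.271]), array([0.011, 0.042, 0.277])] [48 57 52]
165 [array([-0.029,  0.032,  0.259]), array([-0.009,  0.032,  0.269]), array([0.011, 0.032, 0.278])] [45 54 51]
190 [array([-0.029,  0.022,  0.257]), array([-0.009,  0.022,  0.269]), array([0.012, 0.022, 0.278])] [45 57 49]
215 [array([-0.029,  0.011,  0.256]), array([-0.009,  0.012,  0.269]), array([0.013, 0.011, 0.278])] [44 58 48]
240 [array([-0.03 , -0.   ,  0.257]), array([-0.009,  0.   ,  0.268]), array([ 0.014, -0.   ,  0.278])] [30 58 49]
265 [array([-0.03 , -0.013,  0.255]), array([-0.009, -0.011,  0.269]), array([ 0.015, -0.013,  0.278])] [31 34 30]
290 [array([-0.031, -0.026,  0.254]), array([-0.009, -0.023,  0.27 ]), array([ 0.018, -0.028,  0.275])] [28 34 28]
315 [array([ 0.011, -0.173,  0.083]), array([-0.009, -0.036,  0.27 ]), array([ 0.25 , -0.316, -0.001])] [ 44  34 239]
```

View pics/w22.png

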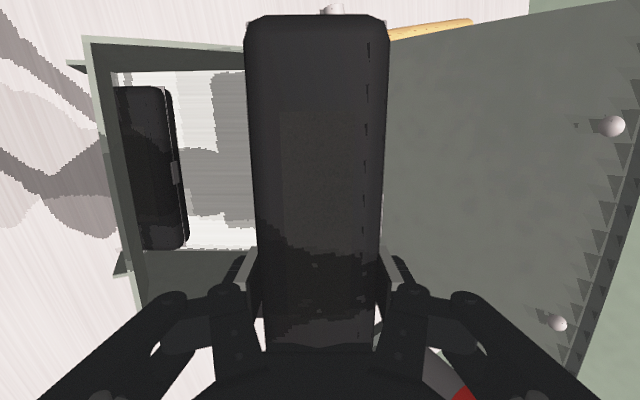

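>>> send_rows([
  {"dp":[0.03,0,-0.2],"rotation":[0,0,0]},
  {"dp":[0.03,0,-0.4],"rotation":[0,0,0]},
  {"dp":[0.03,0,-0.6],"rotation":[0,0,0]},
  {"dp":[0.03,0,-0.8],"rotation":[0,0,0]},
  {"dp":[0.03,0,-1],"rotation":[0,0,0]},
  {"dp":[0.03,0,-1],"rotation":[0,0,0]},
  {"dp":[0.03,0,-1],"rotation":[0,0,0]},
])

```text
clock: 24.72
position: [0.5049, -0.3629, 0.1047]
ee_rot: [0.176, 0.736, 0.636, 0.152]
contact_force: [-0.2, -1.2, -0.4]
width: 0.0552
```

```bash
python3 - <<'E'
from h import *
np.set_printoptions(precision=4,suppress=True)
s=monitor.get_state();print(s['clock'],s['position'],s['width'],s['contact_force'],s['qpos'])
print(*casepose(s,.014))
p=pic('wrist','w23');W=cloud(p);D=todisp(W.reshape(-1,3)).reshape(W.shape);g=p['color'].max(2)
for v in (22,90,215,290): print(v,[D[v,u].round(3) for u in(262,318,375)],g[v,[262,318,375]])
for u,v in((400,270),(420,290),(465,298),(485,310),(520,330)): print(u,v,D[v,u])
E
```

```text
24.7167 [ 0.5049 -0.3629  0.1047] 0.05522791241191765 [-0.165  -1.2446 -0.4221] [-0.9404  0.2633  1.9367  0.5441  0.675  -1.1784]
[ 0.0154 -0.0234  0.1172] [-0.4526 -0.0044  0.8917] [0.8917 0.0069 0.4526]
22 [array([-0.019,  0.083,  0.139]), array([-0.001,  0.082,  0.149]), array([0.017, 0.083, 0.157])] [49 50 50]
90 [array([-0.02,  0.06,  0.14]), array([-0.002,  0.06 ,  0.15 ]), array([0.018, 0.06 , 0.158])] [52 57 55]
215 [array([-0.022,  0.011,  0.138]), array([-0.002,  0.012,  0.15 ]), array([0.02 , 0.011, 0.159])] [44 57 52]
290 [array([-0.023, -0.027,  0.135]), array([-0.002, -0.023,  0.151]), array([ 0.026, -0.028,  0.157])] [32 37 29]
400 270 [ 0.0344 -0.0167  0.1624]
420 290 [ 0.0234 -0.0108  0.1847]
465 298 [ 0.0329 -0.0101  0.1966]
485 310 [ 0.0364 -0.0124  0.2025]
520 330 [ 0.0363 -0.0119  0.2145]
```

View pics/w23.png

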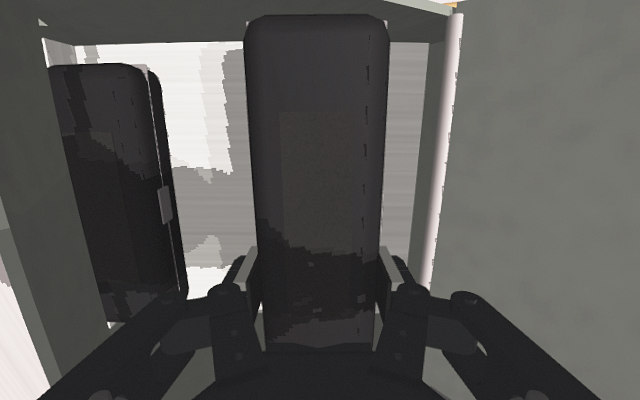

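>>> send_rows([
  {"dp":[-0.02,-0.03,-0.1],"rotation":[0,0,0]},
  {"dp":[-0.03,-0.03,-0.2],"rotation":[0,0,0]},
  {"dp":[-0.03,-0.03,-0.27],"rotation":[0,0,0]},
  {"dp":[-0.03,-0.03,-0.3],"rotation":[0,0,0]},
  {"dp":[-0.03,-0.03,-0.33],"rotation":[0,0,0]},
  {"dp":[-0.03,-0.03,-0.33],"rotation":[0,0,0]},
])

```text
clock: 25.27
position: [0.5032, -0.3703, 0.0684]
ee_rot: [0.181, 0.736, 0.634, 0.153]
contact_force: [10.0, -1.5, -2.6]
width: 0.0554
```

```bash
python3 - <<'E'
from h import *
np.set_printoptions(precision=4,suppress=True)
s=monitor.get_state();print(s['clock'],s['position'],s['width'],s['contact_force'])
a=casepose(s,.014);print(*a,'gap',a[0][2]-.012-.51*(a[0][0]+.1))
E
```

```text
25.2667 [ 0.5032 -0.3703  0.0684] 0.05542114376033344 [ 9.9544 -1.5389 -2.6486]
[ 0.0148 -0.0308  0.0808] [-0.4596  0.0024  0.8881] [0.8881 0.0051 0.4595] gap 0.010300983243904528
```

A 10 N push in +x: something is touching. I'll look.

```bash
python3 - <<'E'
from h import *
np.set_printoptions(precision=4,suppress=True)
s=monitor.get_state();print(s['position'],s['contact_force'],s['moment'])
p=pic('wrist','w24');p=pic('scene');c=p['color'][20:210,140:330,::-1];cv2.imwrite('pics/s24.png',cv2.resize(c,(600,600),interpolation=2))
p=pic('top');c=p['color'][140:290,350:500,::-1];cv2.imwrite('pics/t24.png',cv2.resize(c,(600,600),interpolation=2))
E
```

```text
[ 0.5032 -0.3703  0.0684] [ 9.9544 -1.5389 -2.6486] [-0.1676 -0.6572 -0.0291]
```

View pics/w24.png

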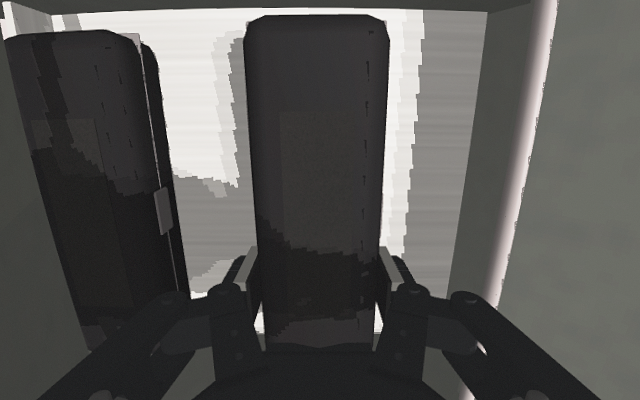

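View pics/s24.png

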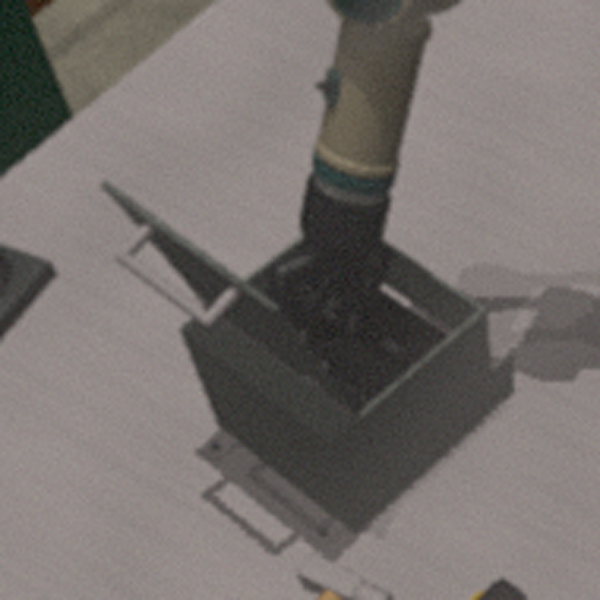

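View pics/t24.png

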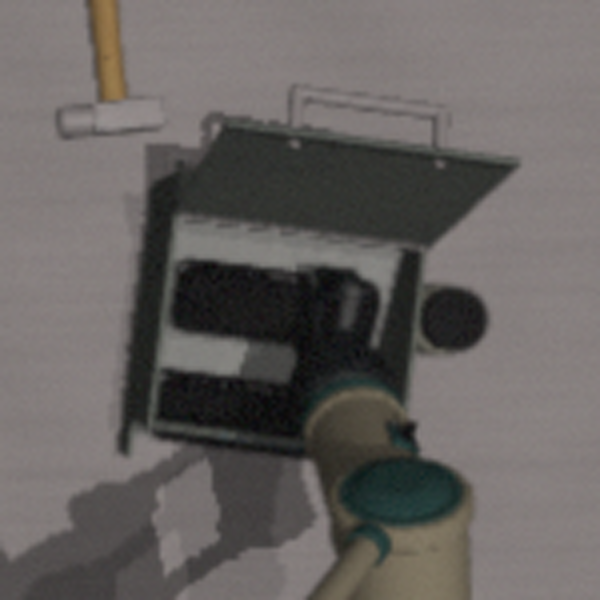

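The gripper body leans on the front panel's top edge. Back off about 10 mm in +x, with 0.1 rad less tilt.

>>> send_rows([
  {"dp":[0.03,0,0.04],"rotation":[0.01,0.06,0]},
  {"dp":[0.06,-0.01,0.06],"rotation":[0.02,0.12,0]},
  {"dp":[0.085,-0.013,0.06],"rotation":[0.03,0.2,0]},
  {"dp":[0.085,-0.013,0.06],"rotation":[0.03,0.2,0]},
  {"dp":[0.085,-0.013,0.06],"rotation":[0.03,0.2,0]},
])

```text
clock: 25.83
position: [0.5112, -0.3692, 0.0738]
ee_rot: [0.141, 0.744, 0.642, 0.12]
contact_force: [-1.1, 1.0, -0.8]
width: 0.0551
```

```bash
python3 - <<'E'
from h import *
np.set_printoptions(precision=4,suppress=True)
s=monitor.get_state();print(s['clock'],s['position'],s['width'],s['contact_force'])
a=casepose(s,.014);print(*a,'gap',a[0][2]-.012-.51*(a[0][0]+.1))
p=pic('wrist','w25');W=cloud(p);D=todisp(W.reshape(-1,3)).reshape(W.shape)
for v in (22,90,215): print(v,[D[v,u].round(3) for u in(262,318,375)])
E
```

```text
25.8333 [ 0.5112 -0.3692  0.0738] 0.05507994048400712 [-1.0574  0.9517 -0.7795]
[ 0.0238 -0.0286  0.0869] [-0.3636 -0.0007  0.9316] [0.9315 0.0078 0.3635] gap 0.011732809343183145
22 [array([-0.008,  0.078,  0.111]), array([0.01 , 0.077, 0.12 ]), array([0.03 , 0.078, 0.125])]
90 [array([-0.009,  0.055,  0.113]), array([0.01 , 0.055, 0.12 ]), array([0.03 , 0.055, 0.127])]
215 [array([-0.011,  0.006,  0.111]), array([0.01 , 0.007, 0.122]), array([0.033, 0.006, 0.127])]
```

>>> send_rows([
  {"dp":[0,0,-0.02],"rotation":[0,0,0]},
  {"dp":[0,0,-0.04],"rotation":[0,0,0]},
  {"dp":[0,0,-0.055],"rotation":[0,0,0]},
  {"dp":[0,0,-0.065],"rotation":[0,0,0]},
  {"dp":[0,0,-0.065],"rotation":[0,0,0]},
  {"dp":[0,0,-0.065],"rotation":[0,0,0]},
])

```text
clock: 26.38
position: [0.5087, -0.3682, 0.0649]
ee_rot: [0.139, 0.745, 0.641, 0.12]
contact_force: [-3.8, 1.8, 7.1]
width: 0.0552
```

```bash
python3 - <<'E'
from h import *
np.set_printoptions(precision=4,suppress=True)
s=monitor.get_state();print(s['clock'],s['position'],s['width'],s['contact_force'])
a=casepose(s,.014);print(*a,'gap',a[0][2]-.012-.51*(a[0][0]+.1))
E
```

```text
26.3833 [ 0.5087 -0.3682  0.0649] 0.05523502737990984 [-3.7996  1.8038  7.073 ]
[ 0.0212 -0.028   0.078 ] [-0.3606 -0.0027  0.9327] [0.9327 0.0046 0.3606] gap 0.004131829402010047
```

Back edge touches the floor (normal-direction force about 8 N). Release and lift off.

>>> send_rows([
  {"dp":[0,0,0.01],"rotation":[0,0,0]},
  {"dp":[0,0,0.01],"rotation":[0,0,0]},
  {"dp":[0,0,0.01],"rotation":[0,0,0]},
  {"dp":[-0.02,0,0.07],"rotation":[0,0,0]},
  {"dp":[-0.04,0.005,0.13],"rotation":[0,0,0]},
  {"dp":[-0.05,0.008,0.19],"rotation":[0,0,0]},
  {"dp":[-0.06,0.01,0.27],"rotation":[0,0,0]},
  {"dp":[-0.06,0.01,0.4],"rotation":[0,0,0]},
  {"dp":[-0.06,0.01,0.7],"rotation":[0,0,0]},
  {"dp":[-0.06,0.01,1],"rotation":[0,0,0]},
  {"dp":[-0.06,0.01,1],"rotation":[0,0,0]},
], fingers=-0.6)

```text
clock: 27.3
position: [0.5059, -0.3715, 0.1943]
ee_rot: [0.147, 0.743, 0.641, 0.12]
contact_force: [0.3, -1.1, 0.8]
width: 0.0682
```

```bash
python3 - <<'E'
from h import *
s=monitor.get_state();print(s['clock'],s['position'],s['width'],s['contact_force'])
p=pic('wrist','w26');np.savez('pics/w26.npz',**p)
E
```

```text
27.3 [ 0.50592781 -0.37152538  0.19432336] 0.06818252714315942 [ 0.34813855 -1.14660724  0.80704195]
```

View pics/w26.png

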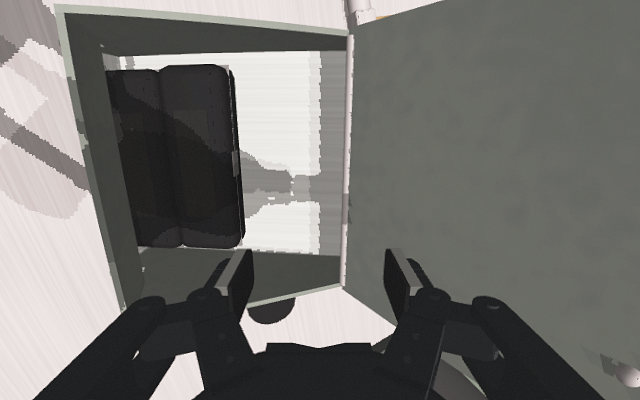

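Both cases lie side by side, the second close behind the first at (200,155). Move the arm clear and verify everything.

>>> send_rows([
  {"dp":[-0.1,0,0.6],"rotation":[0,0,0]},
  {"dp":[-0.2,0.4,0.6],"rotation":[0,0,0]},
  {"dp":[-0.2,1,0.6],"rotation":[0.11,0.7,0]},
  {"dp":[-0.2,1,0.6],"rotation":[0.11,0.7,0]},
  {"dp":[-0.2,1,0.6],"rotation":[0.11,0.7,0]},
  {"dp":[-0.2,1,0.6],"rotation":[0.11,0.7,0]},
])

```text
clock: 27.85
position: [0.4817, -0.2458, 0.2567]
ee_rot: [0.005, 0.756, 0.654, 0.006]
contact_force: [0.3, -0.1, -0.3]
width: 0.0682
```

>>> send_rows([
  {"dp":[-0.2,1,0],"rotation":[0,0,0]},
  {"dp":[-0.2,1,0],"rotation":[0,0,0]},
  {"dp":[-0.2,1,0],"rotation":[0,0,0]},
  {"dp":[-0.2,1,0],"rotation":[0,0,0]},
])

```text
clock: 28.18
position: [0.4508, -0.1212, 0.2556]
ee_rot: [0.002, 0.756, 0.654, 0.007]
contact_force: [-0.5, -0.2, 0.4]
width: 0.0685
```

```bash
python3 - <<'E'
from h import *
np.set_printoptions(precision=4,suppress=True)
s=monitor.get_state();print(s['clock'],s['position'],s['contact_force'])
def rep(S,t):
  print(t,len(S),np.percentile(S,[1,50,99],axis=0))
  for a,b in((.0,.056),(.059,.125)):
    q=S[(S[:,0]>a)&(S[:,0]<b)]
    if len(q)<50: continue
    r=cv2.minAreaRect((q[:,:2]*1000).astype(np.float32));f=np.linalg.lstsq(np.c_[q[:,:2],np.ones(len(q))],q[:,2],rcond=None)[0]
    print(a,len(q),r,'tilt',f[:2],'h',np.median(q[:,2]))
rep(incase(dict(np.load('pics/w26.npz'))),'wrist')
t=pic('top','t27');rep(incase(t),'top')
p=pic('scene','s27');W=cloud(p).reshape(-1,3);D=todisp(W)
k=(D[:,2]>.2)&(D[:,2]<.29)&(D[:,0]>.05)&(D[:,0]<.15)&(abs(D[:,1])<.08)
c=np.polyfit(D[k,2],D[k,0],1);print('lid',np.pi/2+np.arctan(c[0]))
a=dict(np.load('pics/top0.npz'))
cv2.imwrite('pics/cmp.png',np.vstack([a['color'][90:270,150:520,::-1],t['color'][90:270,150:520,::-1]]))
E
```

```text
28.1833 [ 0.4508 -0.1212  0.2556] [-0.5416 -0.1989  0.4317]
wrist 20943 [[ 0.0157 -0.0749  0.0293]
 [ 0.0678  0.014   0.0378]
 [ 0.1121  0.0936  0.0453]]
0.0 8858 ((32.11488342285156, 6.488983154296875), (47.78859329223633, 174.7914276123047), 0.010319676250219345) tilt [-0.0822  0.0005] h 0.03777717831456276
0.059 11931 ((91.59375, 8.530899047851562), (171.20814514160156, 65.74613189697266), 89.69564819335938) tilt [-0.0558  0.0043] h 0.037771707962999515
top 1028 [[ 0.0054 -0.0936  0.0288]
 [ 0.0751 -0.0177  0.0359]
 [ 0.1131  0.0798  0.0457]]
0.0 363 ((29.745410919189453, -34.82142639160156), (119.75225067138672, 54.115230560302734), 87.82476806640625) tilt [-0.0076 -0.0081] h 0.03538681920754954
0.059 638 ((89.95703125, -4.861198425292969), (62.02082824707031, 177.8991241455078), 0.1519123762845993) tilt [-0.0284 -0.0016] h 0.03635799009302485
lid 1.835573229353137
```

View pics/cmp.png

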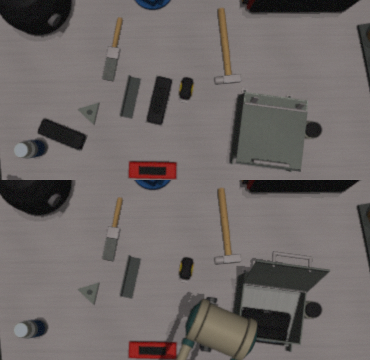

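View pics/s27.png

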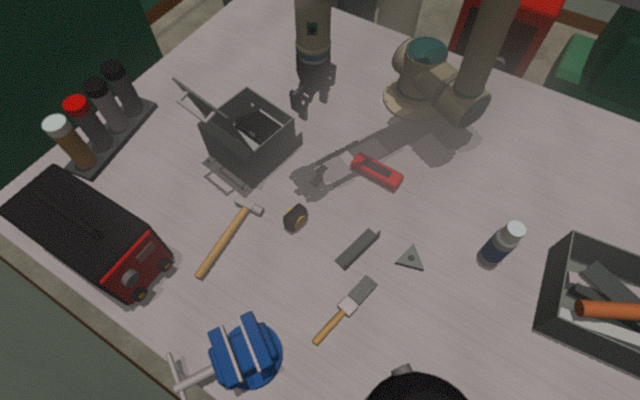

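```bash
python3 -c "
from h import *
print(manip.sign_off())"
```

```text
the job is handed in; nothing more can be done
None
```

The lid stands open on its stops and both black cases lie in the dispenser, one behind the other at the lip. I handed the job in at about 28 s; no verdict is reported.

**What I did:** I swung the lid back by its handle, then set case_b and then case_a on the slope, gripping each towards its free end. I left the red look-alike alone.

**Last checks:**
- **Lid:** it measured about 1.83 rad with the arm clear of it.
- **Cases:** both lie flat, about 38 mm above the slope. The rear edge of the pair is 112 mm up from the lip, which fits two 56 mm cases touching. case_b measured about 0.03 rad off square after it slid home; I judged case_a square by eye.
- **Sideways position:** the last height-based readings were muddied by the side walls, so I judged this from the pictures and the inner width.
- **Bystanders:** before and after pictures show none visibly shifted, and the spray can is still upright.

**What disagreed or went wrong:**
- The real grasp point is about 40 mm behind the reported tool position, so my first pinch of the handle closed on air. I corrected for this from the camera images.
- While lowering case_a, the gripper body leaned on the front panel with about 10 N. I backed off, reduced the tilt and finished the placing.

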